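# Restock the fittings case

## Robot

A 6-joint arm with a two-finger parallel gripper is mounted at the origin on a cart in front of the work surface, level with it; the furniture and walls round the work are solid. World frame = base frame: x ahead of the robot, y to its left, z up, the work surface at z = 0. Lengths are in m, angles in degrees, forces in N, time in s.
With the tool pointing down it reaches from about 0.4 to 0.825 m from the base axis. Payload 7 kg.
Tool frame: the origin (TCP) lies on the centre line of the jaws, within the pads' length; the fingertips stand 11 mm ahead of it and the grasp point (between the pads) lies 8 mm behind it; z points along the fingers, y is the line along which they close (so a half turn about z gives the same grasp; the last joint's range is limited). The gripper opens to 88 mm and grips with 3 to 60 N. Pads are 19 mm wide; open, the fingers measure 130 mm over their backs; the gripper's body (78 mm by 193 mm) begins 47 mm behind the grasp point.
Start: joints at [92.08, 20.546, 0.682, 0, -70.136, -16.507], TCP at [0.168, 0.654, 0.238] pointing down, gripper open.
Joint ranges: [-176.03, 176.03], [-82.01, 121.73], [-58.28, 71.71], [-173.87, 95.51], [-174.79, -0.11], [-173.66, 173.66]. Speed limits (degrees/s): [136.94, 136.94, 172.46, 180, 180, 180].

## Interface

Orientations are given as [roll, pitch, yaw] about the fixed x, y, z axes, in that order (R = Rz(yaw) Ry(pitch) Rx(roll)).
In Python, from plant import r, capture, camera_model, job gives the robot as it stands.
- The arm moves only by the tool drive_tool, never from a script. Its argument "increments" is a list that holds one entry, the list of rows, each a list of 5 numbers: the gripper's target within -1 to 1 (fully open at 1, half-way at 0, shut at -1), then the shift along the tool's x, y, z scaled (see below), then the turn about the tool's z scaled (see below). In form: [[[gripper, tx, ty, tz, roll], ...]]. A call has 1 to 5 rows; each row is the pose to reach, as a shift and turn from the pose commanded when the call began, along the tool's axes at that moment, turning the shorter way round; what a row does not reach only later rows make up. The controller multiplies each number of a shift by 120 mm and each number of a turn by 360 degrees. A row lasts 1/8 s, in which the tool goes at most 62.5 mm and 10.7 degrees, less where a joint would pass 70% of its speed; a pose out of reach is approached as far as the arm can. A call with a number of a shift or a turn outside -1 to 1 is refused whole. A call with a gripper value outside its range is refused whole. The fingers move at their own pace and stop on an object; "squeeze" is the grip in N (left out, the last holds). Time passes only in rows, so rows that repeat a pose let the fingers close. It gives the time, the measured TCP pose, the force, the opening and the grip force at its end, in the units of the state.
- r.get_state(): the state, without advancing time (a new reading comes with each control period).
- capture(name): name is "scene" or "top" or "wrist"; returns the picture (384x512x3 uint8, red, green, blue); there is no depth.
- camera_model(name): a dict with "camera_matrix" (3x3 intrinsics, pixels), "rvec" (rotation vector, rad) and "tvec" (3), from world to camera coordinates, as OpenCV has them. Camera axes: x right, y down, z forward; pixel columns grow to the right and rows downward; lengths in m; the calibration is good to about 2 mm. A picture is of the moment at which its call begins: read the wrist's pose just before it. camera_model takes no time and is no camera call; for the wrist camera it gives the pose at the moment of the call.
- job.close_job(): hands the job in; it is judged then, once.
The state is a dict: "time_s": time; "joints": joint angles; "qd": joint speeds; "joint_torque": joint torques, N m; "tcp_pos": TCP position; "eef_rot": TCP orientation; "contact_force": force on the tool from outside, world axes, zero at the start; "moment": the same for the moment, N m; "gripper_width": finger opening in m; "gripper_force": force on a finger pad.
Only numpy, scipy, OpenCV 4.12 (cv2) and the standard library are available. Lean on these libraries where they do the work, as an engineer would, in place of code of your own. Each camera call takes 0.05 s, during which the arm holds its last target. There are 200 camera calls.

## Task

Open the lid of the fittings case far enough that it stays open by itself. Then put every loose fitting that stands on the worktop beside the case into an empty pocket of its own column, the one labelled by the same kind of sample fitting on the rear ledge, one fitting to a pocket, leaving the fittings that are already in their pockets there. When all are in, shut the lid; leave the tape reel, the lever valve and the carton where they are.

Things in the scene. Friction and masses are not known exactly. Their poses are not given: they have to be found in the camera images.
- case: fixed grey case 160 (x) x 194 (y) x 60 mm high, walls 3, on the worktop; origin under its middle, x from front to hinge, y to the left. 3 columns at y = -64, 0, 64 mm, which is which changes. Each: front and rear pocket (centres x = -52, +2), 50 in x by 60 in y, floor 4 mm above the worktop, between black ribs 12 mm above it; behind, on a ledge (x = 52), a sample labels the column
- lid (a joint): flat grey lid, 4 mm thick, on the case's rear top edge: 0 shut, grows as it opens, stop at 1.9 rad. 0.3 kg, light damping: it falls shut by itself below about 1.55 rad; beyond that it falls back on to its stop and stays open
- lid_handle (a point): middle of the lid's handle, a round steel bar 10 mm thick, 98 mm long along the case's y axis, held 37 mm clear of the lid's front edge, in the lid's plane, by two 8 mm rods 45 mm either side of its middle; 63 mm above the worktop when shut, in front of the case. Moves with the lid
- lid_hinge (a point): middle of the hinge axis, which runs along the case's y axis, 60 mm above the worktop; the handle bar is 206 mm from it (when shut 3 mm higher)
- sample_plug: sample plug: short hexagonal steel cap, hexagon at the bottom with a closed threaded stub on top; 30 mm across flats (along its x axis), 34 across corners, 27 tall; bolted down, labels its column; origin under its middle, same axes as the case; the floor centres of its column's pockets are 8 mm lower and 50 mm (rear) and 104 mm (front) towards -x
- sample_nipple: sample nipple: open steel pipe piece threaded at both ends with a hexagon round its middle; 29 mm across flats (along its x axis), 33 across corners, 41 tall; bolted down, labels its column; origin under its middle, same axes as the case; the floor centres of its column's pockets are 8 mm lower and 50 mm (rear) and 104 mm (front) towards -x
- sample_union: sample union: wider steel pipe piece, hexagonal nut at both ends and smooth waist, no outside thread; 34 mm across flats (along its x axis), 39 across corners, 43 tall; bolted down, labels its column; origin under its middle, same axes as the case; the floor centres of its column's pockets are 8 mm lower and 50 mm (rear) and 104 mm (front) towards -x
- plug_a_mid (a point): loose plug: short hexagonal steel cap, hexagon at the bottom with a closed threaded stub on top; 30 mm across flats (along its x axis), 34 across corners, 27 tall, 0.12 kg; its point is at the centre, 13.5 mm above its underside, z up its axis. Starts standing on the worktop right of the case
- plug_b_mid (a point): loose plug: short hexagonal steel cap, hexagon at the bottom with a closed threaded stub on top; 30 mm across flats (along its x axis), 34 across corners, 27 tall, 0.12 kg; its point is at the centre, 13.5 mm above its underside, z up its axis. Starts standing on the worktop right of the case
- nipple_a_mid (a point): loose nipple: open steel pipe piece threaded at both ends with a hexagon round its middle; 29 mm across flats (along its x axis), 33 across corners, 41 tall, 0.12 kg; its point is at the centre, 20.5 mm above its underside, z up its axis. Starts standing on the worktop right of the case
- nipple_b_mid (a point): loose nipple: open steel pipe piece threaded at both ends with a hexagon round its middle; 29 mm across flats (along its x axis), 33 across corners, 41 tall, 0.12 kg; its point is at the centre, 20.5 mm above its underside, z up its axis. Starts standing on the worktop right of the case, absent in some starts
- nipple_rear_mid (a point): loose nipple: open steel pipe piece threaded at both ends with a hexagon round its middle; 29 mm across flats (along its x axis), 33 across corners, 41 tall, 0.12 kg; its point is at the centre, 20.5 mm above its underside, z up its axis. Starts in the rear pocket of the nipple column; absent in many starts
- nipple_front_mid (a point): loose nipple: open steel pipe piece threaded at both ends with a hexagon round its middle; 29 mm across flats (along its x axis), 33 across corners, 41 tall, 0.12 kg; its point is at the centre, 20.5 mm above its underside, z up its axis. Starts in the front pocket of the nipple column; absent in many starts
- union_a_mid (a point): loose union: wider steel pipe piece, hexagonal nut at both ends and smooth waist, no outside thread; 34 mm across flats (along its x axis), 39 across corners, 43 tall, 0.12 kg; its point is at the centre, 21.5 mm above its underside, z up its axis. Starts standing on the worktop right of the case
- union_b_mid (a point): loose union: wider steel pipe piece, hexagonal nut at both ends and smooth waist, no outside thread; 34 mm across flats (along its x axis), 39 across corners, 43 tall, 0.12 kg; its point is at the centre, 21.5 mm above its underside, z up its axis. Starts standing on the worktop right of the case, absent in some starts
- union_rear_mid (a point): loose union: wider steel pipe piece, hexagonal nut at both ends and smooth waist, no outside thread; 34 mm across flats (along its x axis), 39 across corners, 43 tall, 0.12 kg; its point is at the centre, 21.5 mm above its underside, z up its axis. Starts in the rear pocket of the union column; absent in many starts
- union_front_mid (a point): loose union: wider steel pipe piece, hexagonal nut at both ends and smooth waist, no outside thread; 34 mm across flats (along its x axis), 39 across corners, 43 tall, 0.12 kg; its point is at the centre, 21.5 mm above its underside, z up its axis. Starts in the front pocket of the union column; absent in many starts
- reel_mid (a point): bystander: reel of white thread tape, 62 mm across, 19 high, standing beyond the case; the point is about its middle
- lever_valve_mid (a point): bystander: lever valve, 121x31x46 mm, standing beyond the case; the point is about its middle
- carton_mid (a point): bystander: white carton, 32x48x92 mm, standing beyond the case; the point is about its middle
There are look-alikes about, which are no part of the job. What is shaped like the part that bears nipple_a_mid but blue or purple is not meant. What is shaped like the part that bears union_a_mid but blue is not meant.

How it is judged:
By the outcome, as a careful person would: the job done as asked, in the order asked, and still so for the second after the job is handed in, with the robot touching nothing.
Of nipple_b, nipple_rear, nipple_front only 1 to 1 are there at a start; the rules pass over those that are not, and their reading is None.
Of union_b, union_rear, union_front only 1 to 1 are there at a start; the rules pass over those that are not, and their reading is None.
At some moment in a run one of plug_a, plug_b, union_a, union_b may be knocked a few centimetres aside while the robot is not near it.
Once in a run the grip may slacken for a moment while it holds something.
It also fails if it takes over 210 s, if anything falls off the work surface, if the arm or the gripper's body presses on something with over 40 N, if the wrist force passes 120 N, or if a joint passes its speed limit or range.

## Working session

There is one attempt and no reset: what is moved stays moved. The work goes in short steps, Python scripts to look and compute and a tool call to move; the robot and the scene stay as the last step left them, time stands still between calls to the robot, and variables do not carry over. Pictures are saved under pics/ and viewed, at most 14 in all, crops included, and the job is handed in when it is done.

Besides the shell and the picture viewer there is one more tool, called after "Emit:" as name(argument=value, ...) on one line, values as JSON. drive_tool: Moves the arm, as the interface text tells. Its arguments: {"type":"object","properties":{"increments":{"type":"array"},"squeeze":{"type":"number"}},"required":["increments"]}

```bash
ls; mkdir -p pics; python3 - <<'E'
from plant import r,capture,camera_model,job
import cv2
print(r.get_state())
for n in("scene","top"):
    im=capture(n); cv2.imwrite(f"pics/{n}0.png",cv2.cvtColor(cv2.resize(im,(800,600),interpolation=cv2.INTER_CUBIC),cv2.COLOR_RGB2BGR))
    print(camera_model(n))
E
```

```text
pics
{'time_s': 0.0, 'joints': array([ 9.20824934e+01,  2.05918300e+01,  6.35920359e-01, -1.93436908e-02,
       -7.01359538e+01, -1.65095880e+01]), 'qd': array([-0.01053333, -0.0826259 ,  0.06201561,  0.06866038, -0.1136326 ,
       -0.0068336 ]), 'joint_torque': array([ 9.10825838e-04, -5.82715559e+01,  2.93052864e+01,  6.99683726e+00,
        6.99693774e-03, -1.61065159e-04]), 'tcp_pos': array([0.16805536, 0.65327876, 0.23663696]), 'eef_rot': array([ 1.79906756e+02, -8.67303033e-03, -1.44336749e+01]), 'contact_force': array([0.41748704, 0.04101584, 0.92289345]), 'moment': array([ 0.01320423,  0.02436722, -0.02572461]), 'gripper_force': 0.0, 'gripper_width': 0.08755155165129463}
{'camera_matrix': array([[385.57330225,   0.        , 256.3588484 ],
       [  0.        , 385.57330225, 191.86823372],
       [  0.        ,   0.        ,   1.        ]]), 'rvec': array([ 1.85009452, -1.1453938 ,  0.6511491 ]), 'tvec': array([-0.06614759,  0.382636  ,  0.38776869])}
{'camera_matrix': array([[428.00425474,   0.        , 261.81571892],
       [  0.        , 428.00425474, 192.8751434 ],
       [  0.        ,   0.        ,   1.        ]]), 'rvec': array([ 2.12407876, -2.16981295,  0.14869783]), 'tvec': array([0.23091998, 0.53877009, 0.85168326])}
```

View pics/scene0.png

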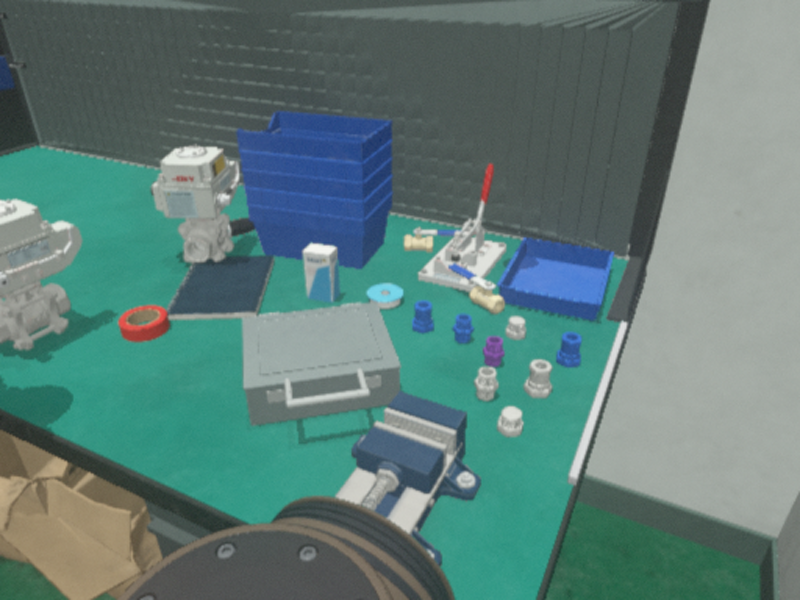

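View pics/top0.png

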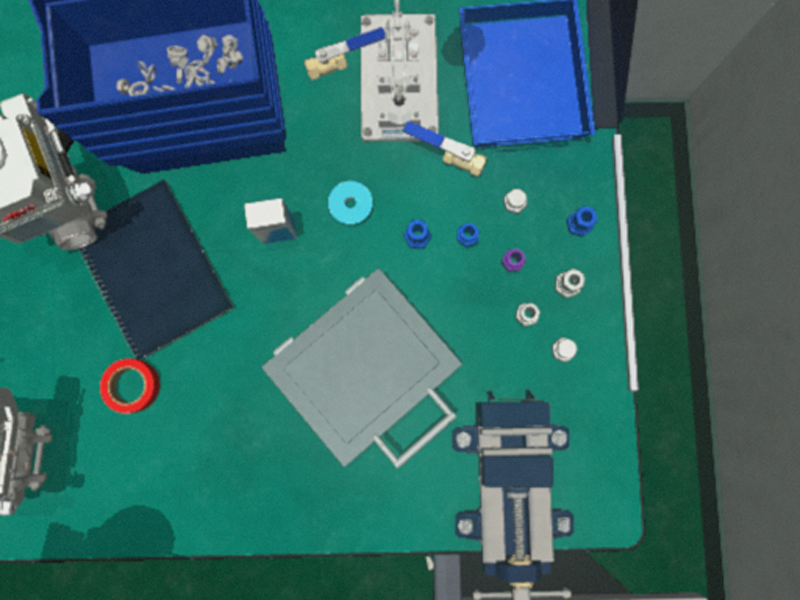

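The lid's handle faces the lower right, its bar ending at about (400,466) and (454,415) in the top view. The loose white fittings are plugs at (515,200) and (565,349), a nipple at (528,314) and a union at (571,283). The blue and purple parts are look-alikes. A vise stands at (517,440).

```bash
cat > h.py <<'E'
import numpy as np, cv2
from plant import r,capture,camera_model,job
def ray(cm,uv):
    R=cv2.Rodrigues(cm["rvec"])[0]; C=-R.T@cm["tvec"]
    d=R.T@np.linalg.inv(cm["camera_matrix"])@np.array([uv[0],uv[1],1.]); return C,d
def unproj(cm,uv,z):
    C,d=ray(cm,uv); return C+d*(z-C[2])/d[2]
def proj(cm,P):
    return cv2.projectPoints(np.asarray(P,float).reshape(-1,1,3),cm["rvec"],cm["tvec"],cm["camera_matrix"],None)[0].reshape(-1,2)
def save(name,im,box=None,size=(800,600)):
    if box: im=im[box[1]:box[3],box[0]:box[2]]
    cv2.imwrite("pics/"+name,cv2.cvtColor(cv2.resize(im,size,interpolation=cv2.INTER_CUBIC),cv2.COLOR_RGB2BGR))
E
python3 - <<'E'
from h import *
from h import camera_model
np.set_printoptions(precision=4,suppress=True)
cm=camera_model("top")
S=.64
for n,u,v,z in [("cL",263,368,.062),("cT",380,270,.062),("cR",461,360,.062),("cB",345,465,.062),("h1",400,466,.063),("h2",454,415,.063),
 ("plug1",515,199,.027),("plug2",565,348,.027),("nip",528,312,.041),("uni",572,278,.043),("dP",514,258,.041),("dN",468,233,.041),("dU1",418,230,.043),("dU2",584,216,.043),("viseTL",480,401,.06),("viseTR",550,401,.06),("clips",485,395,.03),("reel",350,202,.019),("carton",266,212,.092),("bar",635,388,0.02)]:
    print(n,unproj(cm,(u*S,v*S),z))
R=cv2.Rodrigues(cm["rvec"])[0]; print(-R.T@cm["tvec"])
cm=camera_model("scene")
R=cv2.Rodrigues(cm["rvec"])[0]; print(-R.T@cm["tvec"])
for u,v,z in [(248,400,.06),(392,398,.063),(290,403,.063),(368,378,.063),(510,410,.027),(516,320,.027),(486,372,.041),(540,366,.043),(440,480,.0)]: print(u,v,unproj(cm,(u*S,v*S),z))
E
```

```text
cL [0.4582 0.4079 0.062 ]
cT [0.5824 0.2564 0.062 ]
cR [0.4631 0.1546 0.062 ]
cB [0.335 0.304 0.062]
h1 [0.3324 0.2351 0.063 ]
h2 [0.3939 0.1657 0.063 ]
plug1 [0.6844 0.0706 0.027 ]
plug2 [0.4779 0.0128 0.027 ]
nip [0.5256 0.0624 0.041 ]
uni [0.5696 0.0022 0.043 ]
dP [0.5988 0.0777 0.041 ]
dN [0.6345 0.1381 0.041 ]
dU1 [0.6396 0.2054 0.043 ]
dU2 [ 0.654  -0.0187  0.043 ]
viseTL [0.4107 0.1319 0.06  ]
viseTR [0.4088 0.043  0.06  ]
clips [0.4181 0.122  0.03  ]
reel [0.6876 0.2986 0.019 ]
carton [0.655  0.3994 0.092 ]
bar [ 0.4231 -0.0791  0.02  ]
[0.4185 0.2183 0.9199]
[-0.0943 -0.1219  0.5267]
248 400 [0.3212 0.2888 0.06  ]
392 398 [0.3974 0.1357 0.063 ]
290 403 [0.3362 0.2386 0.063 ]
368 378 [0.4181 0.1798 0.063 ]
510 410 [0.4804 0.0138 0.027 ]
516 320 [0.685  0.0692 0.027 ]
486 372 [0.5226 0.0612 0.041 ]
540 366 [0.5643 0.0006 0.043 ]
440 480 [0.3606 0.0558 0.    ]
```

```bash
cat >> h.py <<'E'
def plan(wps,pos=None,yaw=None,hold=0,rate=.060):
    """wps: (x,y,z,yaw,grip[,extra rows[,rate]]); prints calls as row x count"""
    s=r.get_state()
    pos=np.array(s["tcp_pos"] if pos is None else pos,float); yaw=s["eef_rot"][2] if yaw is None else yaw
    for w in wps:
        T=np.array(w[:3]); g=w[4]; ex=w[5] if len(w)>5 else 0
        while True:
            a=np.radians(yaw); M=np.array([[np.cos(a),np.sin(a),0],[np.sin(a),-np.cos(a),0],[0,0,-1]])
            t=M.T@(T-pos)/.12; dy=(w[3]-yaw+180)%360-180
            k=max(1,abs(t).max(),np.linalg.norm(t)*.12/.3,abs(dy)/53)
            if k>1: k=np.ceil(k)
            tt=np.round(t/k,3); rr=round(dy/k/360,4)
            n=int(max(1,np.ceil(np.linalg.norm(tt)*.12/rate),np.ceil(abs(rr)*360/10.6)))
            last=k<=1
            print([g,*map(float,tt),rr],"x",min(5,n+(ex if last else 0)))
            pos=pos+M@tt*.12; yaw+=rr*360
            if last: break
    print("end",pos.round(4),round(yaw,2))
C0=np.array([.4597,.2807]); CY=39.8
def cw(x,y):  # case -> world xy (m)
    a=np.radians(CY); return C0+np.array([np.cos(a)*x-np.sin(a)*y,np.sin(a)*x+np.cos(a)*y])
E
python3 - <<'E'
from h import *
h=cw(-.126,0); print(h)
plan([(h[0],h[1],.15,-50.2,-.32,1)])
E
```

```text
[0.36289628 0.20004618]
[-0.32, 0.628, 0.813, 0.181, np.float64(-0.0248)] x 3
[-0.32, 0.747, 0.706, 0.181, np.float64(-0.0249)] x 3
[-0.32, 0.848, 0.581, 0.18, np.float64(-0.0248)] x 3
[-0.32, 0.928, 0.442, 0.181, np.float64(-0.0249)] x 4
end [0.3629 0.2001 0.15  ] -50.22
```

Emit:
drive_tool(increments=[[[-0.32, 0.628, 0.813, 0.181, -0.0248], [-0.32, 0.628, 0.813, 0.181, -0.0248], [-0.32, 0.628, 0.813, 0.181, -0.0248]]], squeeze=20)

```text
time_s: 0.48
tcp_pos: [0.2178, 0.536, 0.215]
eef_rot: [179.8, 0.0, -5.6]
contact_force: [-0.2, 0.9, 0.1]
gripper_width: 0.0634
gripper_force: 0.0
```

Emit:
drive_tool(increments=[[[-0.32, 0.747, 0.706, 0.181, -0.0249], [-0.32, 0.747, 0.706, 0.181, -0.0249], [-0.32, 0.747, 0.706, 0.181, -0.0249]]])

```text
time_s: 0.85
tcp_pos: [0.2994, 0.4447, 0.1934]
eef_rot: [179.9, 0.0, 3.3]
contact_force: [-0.5, 0.8, 0.5]
gripper_width: 0.0337
gripper_force: 0.0
```

Emit:
drive_tool(increments=[[[-0.32, 0.848, 0.581, 0.18, -0.0248], [-0.32, 0.848, 0.581, 0.18, -0.0248], [-0.32, 0.848, 0.581, 0.18, -0.0248]]])

```text
time_s: 1.23
tcp_pos: [0.406, 0.3824, 0.1714]
eef_rot: [179.9, 0.1, 12.1]
contact_force: [-0.7, 0.0, 0.4]
gripper_width: 0.0299
gripper_force: 0.0
```

Emit:
drive_tool(increments=[[[-0.32, 0.928, 0.442, 0.181, -0.0249], [-0.32, 0.928, 0.442, 0.181, -0.0249], [-0.32, 0.928, 0.442, 0.181, -0.0249], [-0.32, 0.928, 0.442, 0.181, -0.0249], [-0.32, 0.928, 0.442, 0.181, -0.0249]]])

```text
time_s: 1.85
tcp_pos: [0.523, 0.3573, 0.1513]
eef_rot: [-180.0, -0.0, 21.4]
contact_force: [0.3, -0.2, 1.0]
gripper_width: 0.0297
gripper_force: 0.0
```

```bash
python3 - <<'E'
from h import *
s=r.get_state(); print(s["tcp_pos"],s["eef_rot"],s["gripper_width"],s["joints"])
cm=camera_model("wrist"); im=capture("wrist"); save("w1.png",im)
print(proj(cm,[[.3629,.2001,.063],[*cw(-.126,.049),.063],[*cw(-.126,-.049),.063],[*cw(-.084,.097),.064],[*cw(-.084,-.097),.064]])*800/512)
R=cv2.Rodrigues(cm["rvec"])[0]; print(-R.T@cm["tvec"],R[2])
E
```

```text
[0.52301055 0.3572912  0.15130923] [-1.79976088e+02 -3.59849915e-02  2.14435577e+01] 0.029726288374526455 [ 5.19637016e+01  2.03747713e+01 -1.14407186e+01 -2.73615295e-03
 -5.81413676e+01  5.94813069e+01]
[[545.15017135 652.30612325]
 [463.44561422 672.47933446]
 [629.47942454 631.58738187]
 [362.0500043  641.72122892]
 [704.0408992  553.97281146]]
[0.59789462 0.38733146 0.29974072] [-0.27794063 -0.10881025 -0.9544157 ]
```

View pics/w1.png

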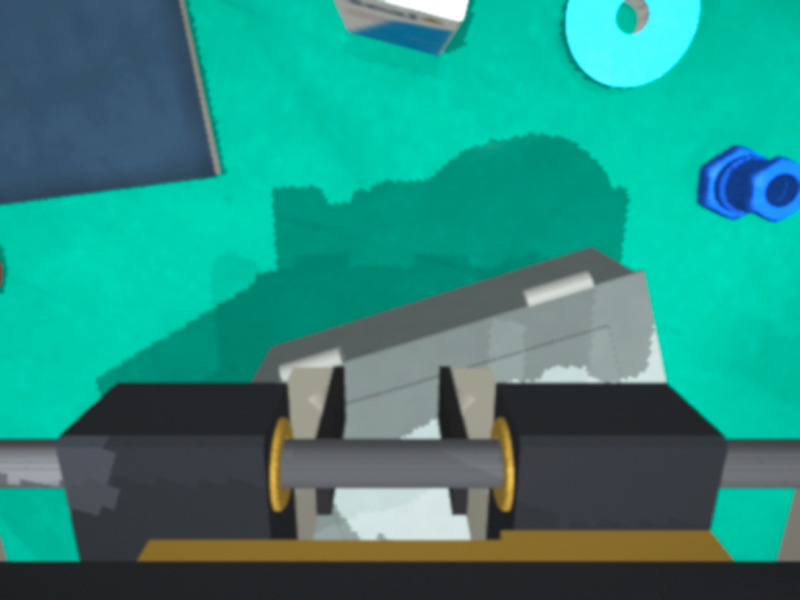

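The wrist view shows the case's hinge edge at about (450,310), so the tool overshot to the rear. The turn is positive about the downward tool z, so I fix the sign in the planner.

```bash
sed -i 's|rr=round(dy/k/360,4)|rr=float(round(-dy/k/360,4))|; s|yaw+=rr\*360|yaw-=rr*360|' h.py; python3 - <<'E'
from h import *
h=cw(-.126,0)
plan([(h[0],h[1],.15,-50.2,-.32,1)])
E
```

```text
[-0.32, -0.86, 0.366, 0.006, 0.0995] x 4
[-0.32, -0.484, 0.8, 0.007, 0.0995] x 5
end [0.3629 0.2    0.15  ] -50.19
```

Emit:
drive_tool(increments=[[[-0.32, -0.86, 0.366, 0.006, 0.0995], [-0.32, -0.86, 0.366, 0.006, 0.0995], [-0.32, -0.86, 0.366, 0.006, 0.0995], [-0.32, -0.86, 0.366, 0.006, 0.0995]]])

```text
time_s: 2.4
tcp_pos: [0.4429, 0.2782, 0.1514]
eef_rot: [-179.9, -0.1, -14.6]
contact_force: [0.0, 0.2, -0.2]
gripper_width: 0.0296
gripper_force: 0.0
```

Emit:
drive_tool(increments=[[[-0.32, -0.484, 0.8, 0.007, 0.0995], [-0.32, -0.484, 0.8, 0.007, 0.0995], [-0.32, -0.484, 0.8, 0.007, 0.0995], [-0.32, -0.484, 0.8, 0.007, 0.0995], [-0.32, -0.484, 0.8, 0.007, 0.0995]]])

```text
time_s: 3.02
tcp_pos: [0.3632, 0.1998, 0.1499]
eef_rot: [-179.9, 0.0, -50.2]
contact_force: [-0.8, 0.3, 0.2]
gripper_width: 0.0298
gripper_force: 0.0
```

```bash
python3 - <<'E'
from h import *
s=r.get_state(); print(s["tcp_pos"],s["eef_rot"],s["joints"])
cm=camera_model("wrist"); im=capture("wrist"); save("w2.png",im)
print(proj(cm,[[.3629,.2001,.063],[*cw(-.126,.049),.063],[*cw(-.126,-.049),.063],[*cw(-.084,.097),.064],[*cw(-.084,-.097),.064]])*800/512)
h=cw(-.126,0)
plan([(h[0],h[1],.055,-50.2,-.32,2)])
E
```

```text
[0.36318494 0.19977173 0.14994248] [-1.79896856e+02  2.88549370e-02 -5.01668149e+01] [ 5.63779349e+01 -1.07456027e-02 -3.76980865e+01  2.16572951e-03
 -5.22055689e+01 -1.65461015e+01]
[[391.04262834 314.39186   ]
 [391.20250406 409.523072  ]
 [391.0350831  207.17191592]
 [309.19333911 494.25663211]
 [287.08397624  88.27632235]]
[-0.32, -0.004, 0.0, 0.79, 0.0002] x 4
end [0.3629 0.2001 0.055 ] -50.2
```

View pics/w2.png

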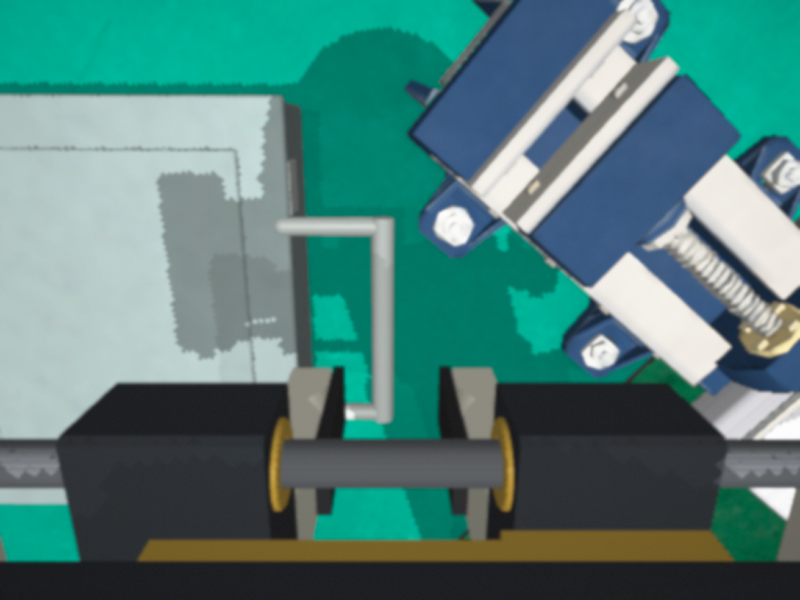

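The handle bar shows at column 383, rows 215–420, about 8 px (3 mm) nearer the case than predicted. I shift accordingly and go down.

```bash
sed -i 's|C0=np.array(\[.4597,.2807\])|C0=np.array([.4607,.2832])|' h.py; python3 - <<'E'
from h import *
h=cw(-.126,0); print(h)
plan([(h[0],h[1],.055,-50.2,-.32,2)])
E
```

```text
[0.36389628 0.20254618]
[-0.32, -0.015, -0.019, 0.79, 0.0002] x 4
end [0.3638 0.2025 0.055 ] -50.2
```

Emit:
drive_tool(increments=[[[-0.32, -0.015, -0.019, 0.79, 0], [-0.32, -0.015, -0.019, 0.79, 0], [-0.32, -0.015, -0.019, 0.79, 0], [-1, -0.015, -0.019, 0.79, 0], [-1, -0.015, -0.019, 0.79, 0]]], squeeze=12)

```text
time_s: 3.7
tcp_pos: [0.3648, 0.203, 0.0558]
eef_rot: [-179.8, 0.0, -50.2]
contact_force: [0.1, 0.4, 0.3]
gripper_width: 0.0151
gripper_force: 0.0
```

Emit:
drive_tool(increments=[[[-1, 0, 0, 0, 0], [-1, 0, 0, 0, 0]]])

```text
time_s: 3.95
tcp_pos: [0.3656, 0.2037, 0.0557]
eef_rot: [-179.7, 0.0, -50.2]
contact_force: [4.2, 1.4, 4.0]
gripper_width: 0.0094
gripper_force: 12.0
```

```bash
python3 - <<'E'
import numpy as np
L=.206; f=lambda p: np.array([-L*np.cos(p),L*np.sin(p)])
ph=np.concatenate([[.015],np.arange(.1,1.86,.1),[1.87]])
print(len(ph))
i=0
while i<len(ph)-1:
    j=min(i+5,len(ph)-1)
    print([[-1,0,*(-(f(ph[k])-f(ph[i]))/.12).round(3),0] for k in range(i+1,j+1)]); i=j
E
```

```text
20
[[-1, 0, np.float64(-0.008), np.float64(-0.146), 0], [-1, 0, np.float64(-0.034), np.float64(-0.315), 0], [-1, 0, np.float64(-0.076), np.float64(-0.482), 0], [-1, 0, np.float64(-0.135), np.float64(-0.643), 0], [-1, 0, np.float64(-0.21), np.float64(-0.797), 0]]
[[-1, 0, np.float64(-0.09), np.float64(-0.146), 0], [-1, 0, np.float64(-0.194), np.float64(-0.283), 0], [-1, 0, np.float64(-0.311), np.float64(-0.408), 0], [-1, 0, np.float64(-0.439), np.float64(-0.522), 0], [-1, 0, np.float64(-0.579), np.float64(-0.622), 0]]
[[-1, 0, np.float64(-0.149), np.float64(-0.085), 0], [-1, 0, np.float64(-0.305), np.float64(-0.155), 0], [-1, 0, np.float64(-0.468), np.float64(-0.21), 0], [-1, 0, np.float64(-0.636), np.float64(-0.247), 0], [-1, 0, np.float64(-0.806), np.float64(-0.268), 0]]
[[-1, 0, np.float64(-0.172), np.float64(-0.004), 0], [-1, 0, np.float64(-0.343), np.float64(0.01), 0], [-1, 0, np.float64(-0.511), np.float64(0.041), 0], [-1, 0, np.float64(-0.627), np.float64(0.072), 0]]
```

Emit:
drive_tool(increments=[[[-1, 0, -0.008, -0.146, 0], [-1, 0, -0.034, -0.315, 0], [-1, 0, -0.076, -0.482, 0], [-1, 0, -0.135, -0.643, 0], [-1, 0, -0.21, -0.797, 0]]])

```text
time_s: 4.58
tcp_pos: [0.3858, 0.2206, 0.1518]
eef_rot: [-179.6, 0.0, -50.2]
contact_force: [16.4, 8.7, -12.2]
gripper_width: 0.0095
gripper_force: 12.0
```

Emit:
drive_tool(increments=[[[-1, 0, -0.09, -0.146, 0], [-1, 0, -0.194, -0.283, 0], [-1, 0, -0.311, -0.408, 0], [-1, 0, -0.439, -0.522, 0], [-1, 0, -0.579, -0.622, 0]]])

```text
time_s: 5.2
tcp_pos: [0.4369, 0.263, 0.2238]
eef_rot: [179.9, 0.1, -50.3]
contact_force: [5.6, 4.1, -12.7]
gripper_width: 0.0095
gripper_force: 12.0
```

Emit:
drive_tool(increments=[[[-1, 0, -0.149, -0.085, 0], [-1, 0, -0.305, -0.155, 0], [-1, 0, -0.468, -0.21, 0], [-1, 0, -0.636, -0.247, 0], [-1, 0, -0.806, -0.268, 0]]])

```text
time_s: 5.82
tcp_pos: [0.511, 0.3241, 0.257]
eef_rot: [179.9, 0.0, -50.3]
contact_force: [-0.9, -1.5, 1.4]
gripper_width: 0.0097
gripper_force: 12.0
```

Emit:
drive_tool(increments=[[[-1, 0, -0.172, -0.004, 0], [-1, 0, -0.343, 0.01, 0], [-1, 0, -0.511, 0.041, 0], [-1, 0, -0.6, 0.066, 0], [-1, 0, -0.6, 0.066, 0]]])

```text
time_s: 6.45
tcp_pos: [0.567, 0.3704, 0.2487]
eef_rot: [180.0, -0.0, -50.3]
contact_force: [1.9, -0.3, 0.5]
gripper_width: 0.0093
gripper_force: 12.0
```

Emit:
drive_tool(increments=[[[0, 0, 0, 0, 0], [0, 0, 0, 0, 0], [0, 0, 0, -0.5, 0], [0, 0, 0, -0.5, 0], [0, 0, 0.9, -0.5, 0]]])

```text
time_s: 7.08
tcp_pos: [0.5192, 0.3316, 0.306]
eef_rot: [179.8, -0.0, -50.3]
contact_force: [-1.6, -0.5, 0.3]
gripper_width: 0.0436
gripper_force: 0.0
```

Emit:
drive_tool(increments=[[[0, -0.6, 0.9, 0, 0], [0, -0.6, 0.9, 0, 0], [0, -0.6, 0.9, 0, 0]]])

```text
time_s: 7.45
tcp_pos: [0.3865, 0.3157, 0.3101]
eef_rot: [-179.9, 0.1, -50.1]
contact_force: [0.3, -0.3, 0.7]
gripper_width: 0.0436
gripper_force: 0.0
```

```bash
python3 - <<'E'
from h import *
s=r.get_state(); print(s["tcp_pos"],s["eef_rot"])
im=capture("top"); save("top1.png",im,(130,90,450,330))
im=capture("scene"); cv2.imwrite("pics/scene1_raw.png",im)
E
```

```text
[0.38649416 0.31570247 0.31007216] [-1.79883715e+02  9.42255697e-02 -5.01358789e+01]
```

View pics/top1.png

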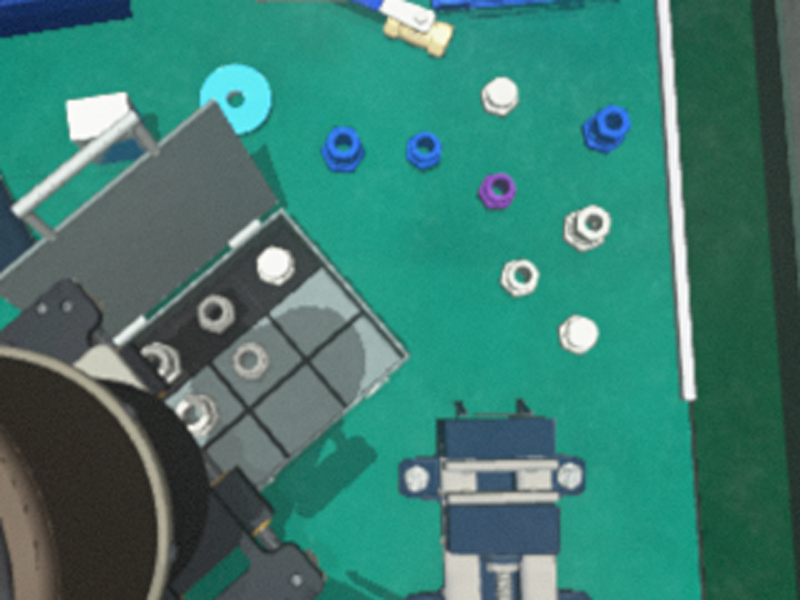

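The lid stays open. Sample columns are plug on the right (275,265), nipple in the middle (215,313) and union on the left (160,360). The nipple and union rear pockets are filled, so nipple and union go to their front pockets and the two plugs take both plug pockets. Next I check finger clearance and measure the loose parts.

```bash
cat > clr.py <<'E'
import numpy as np
gx,gy=np.meshgrid(np.linspace(-9.5,9.5,9),np.linspace(0,21,9))
def clr(c,half,al,obs,gap=2.):
    # finger close dir at angle al from case y axis (deg); local: closing dir d, width dir w
    a=np.radians(al); d=np.array([-np.sin(a),np.cos(a)]); w=np.array([np.cos(a),np.sin(a)])
    m=99
    for s in(1,-1):
        P=np.array(c)+gx.reshape(-1,1)*w+s*(half+gap+gy.reshape(-1,1))*d
        m=min(m,(94-abs(P[:,1])).min(),(P[:,0]+77).min())
        for o,rad in obs: m=min(m,np.hypot(*(P-o).T).min()-rad)
    return m
def best(c,half,cor,obs):
    R=[]
    for al in range(-90,90,5):
        for sx in np.arange(-8,8.1,1):
            for sy in np.arange(-13,13.1,1):
                inm=min(25-abs(sx)-cor,30-abs(sy)-cor)
                if inm<.5: continue
                k=clr(np.array(c)+[sx,sy],half,al,obs); R.append((min(k,inm+2),round(k,1),round(inm,1),al,sx,sy))
    R.sort(key=lambda t:-t[0]); return R[:3]
S=[((52,-64),17),((52,0),16.5),((52,64),19.5),((2,0),16.5),((2,64),19.5)]
print("union",best((-52,64),17,19.5,S))
print("plug rear",best((2,-64),15,17,S))
print("plug front, rear filled",best((-52,-64),15,17,S+[((2,-64),17)]))
print("nipple w/ union, plug",best((-52,0),14.5,16.5,S+[((-52,64),19.5),((-52,-64),17)]))
E
python3 clr.py; python3 - <<'E'
from h import *
np.set_printoptions(precision=4,suppress=True)
cm=camera_model("top"); q=lambda u,v:(130+u/2.5,90+v/2.5)
for n,u,v,z in [("plugS",275,262,.012+.027),("nipS",216,312,.053),("nipRear",250,358,.045),("unRear",196,410,.047),("case right-front corner",408,355,.06),("rear right",284,210,.06),
  ("p1",501,92,.027),("p2",580,331,.027),("nip top",523,273,.041),("un top",593,220,.043)]:
    print(n,unproj(cm,q(u,v),z)[:2])
for a in [(52,-64),(52,0),(2,0),(2,64),(-80,-97),(80,-97)]: print(a,cw(a[0]/1e3,a[1]/1e3))
E
```

```text
union [(np.float64(0.6089838486224437), np.float64(0.6), np.float64(0.5), -30, np.float64(4.0), np.float64(-10.0)), (np.float64(0.6089838486224437), np.float64(0.6), np.float64(0.5), -30, np.float64(5.0), np.float64(-10.0)), (np.float64(0.6089838486224437), np.float64(0.6), np.float64(0.5), 30, np.float64(4.0), np.float64(-10.0))]
plug rear [(np.float64(7.422150997914827), np.float64(7.4), np.float64(6.0), -55, np.float64(-2.0), np.float64(7.0)), (np.float64(7.422150997914827), np.float64(7.4), np.float64(6.0), -55, np.float64(-1.0), np.float64(7.0)), (np.float64(7.422150997914827), np.float64(7.4), np.float64(6.0), -55, np.float64(0.0), np.float64(7.0))]
plug front, rear filled [(np.float64(3.341034656191326), np.float64(3.3), np.float64(2.0), -30, np.float64(6.0), np.float64(11.0)), (np.float64(3.341034656191326), np.float64(3.3), np.float64(2.0), 30, np.float64(6.0), np.float64(11.0)), (np.float64(3.0), np.float64(3.8), np.float64(1.0), -30, np.float64(6.0), np.float64(12.0))]
nipple w/ union, plug [(np.float64(8.018175811634027), np.float64(8.0), np.float64(7.5), 0, np.float64(-1.0), np.float64(-1.0)), (np.float64(8.018175811634027), np.float64(8.0), np.float64(7.5), 0, np.float64(1.0), np.float64(-1.0)), (np.float64(8.00255669933252), np.float64(8.0), np.float64(6.5), 0, np.float64(-2.0), np.float64(-1.0))]
plugS [0.5404 0.2648]
nipS [0.4985 0.3126]
nipRear [0.4611 0.286 ]
unRear [0.42   0.3299]
case right-front corner [0.46   0.1582]
rear right [0.5802 0.2557]
p1 [0.6856 0.0688]
p2 [0.4785 0.0119]
nip top [0.5265 0.0597]
un top [ 0.5694 -0.0001]
(52, -64) [0.5416 0.2673]
(52, 0) [0.5007 0.3165]
(2, 0) [0.4622 0.2845]
(2, 64) [0.4213 0.3337]
(-80, -97) [0.4613 0.1575]
(80, -97) [0.5843 0.2599]
```

```bash
python3 - <<'E'
from h import *
s=r.get_state(); cm=camera_model("wrist"); p=s["tcp_pos"]; a=np.radians(s["eef_rot"][2])
M=np.array([[np.cos(a),np.sin(a),0],[np.sin(a),-np.cos(a),0],[0,0,-1]])
for z in (.011,-.008):
  for y in (.015,.0318,.036): print(z,y,(proj(cm,[p+M@np.array([.0095,y,z]),p+M@np.array([-.0095,y,z])])*800/512).round(0).tolist())
E
cat >> clr.py <<'E'
print("---hex")
def ext(half,al):
    n=[np.radians(al+60*k) for k in range(6)]  # flat normals from y axis
    v=[np.radians(al+30+60*k) for k in range(6)]; c=half/np.cos(np.pi/6)
    return max(abs(c*np.sin(t)) for t in v),max(abs(c*np.cos(t)) for t in v)
for T in (21,17):
  gx,gy=np.meshgrid(np.linspace(-9.5,9.5,9),np.linspace(0,T,9)); R=[]
  for al in range(-90,90,5):
    ex,ey=ext(17,al)
    for sx in np.arange(-8,8.1,1):
        for sy in np.arange(-13,13.1,.5):
            inm=min(25-abs(sx)-ex,30-abs(sy)-ey)
            k=clr((-52+sx,64+sy),17,al,S,1.); R.append((min(k,inm),round(k,1),round(inm,1),al,sx,sy))
  R.sort(key=lambda t:-t[0]); print(T,[tuple(map(float,t)) for t in R[:5]])
E
python3 clr.py | sed -n '/hex/,$p'
```

```text
0.011 0.015 [[437.0, 362.0], [436.0, 415.0]]
0.011 0.0318 [[490.0, 362.0], [487.0, 415.0]]
0.011 0.036 [[503.0, 362.0], [500.0, 415.0]]
-0.008 0.015 [[443.0, 390.0], [441.0, 447.0]]
-0.008 0.0318 [[501.0, 390.0], [498.0, 447.0]]
-0.008 0.036 [[516.0, 390.0], [512.0, 447.0]]
---hex
21 [(2.0, 2.0, 2.0, 0.0, -3.0, -11.0), (2.0, 2.0, 2.0, 0.0, -2.0, -11.0), (2.0, 2.0, 2.0, 0.0, -1.0, -11.0), (2.0, 2.0, 2.0, 0.0, 0.0, -11.0), (2.0, 2.0, 2.0, 0.0, 1.0, -11.0)]
17 [(4.0, 4.0, 4.0, 0.0, -1.0, -9.0), (4.0, 4.0, 4.0, 0.0, 0.0, -9.0), (4.0, 4.0, 4.0, 0.0, 1.0, -9.0), (3.5, 4.5, 3.5, 0.0, -1.0, -9.5), (3.5, 3.5, 4.4, 0.0, -1.0, -8.5)]
```

```bash
python3 - <<'E'
from h import *
plan([(.525,.025,.18,0,.3,1)])
E
```

```text
[0.3, 0.865, 0.228, 0.361, -0.0465] x 2
[0.3, 0.762, 0.468, 0.361, -0.0465] x 2
[0.3, 0.595, 0.668, 0.361, -0.0464] x 3
end [0.525  0.025  0.1799] -0.0
```

Emit:
drive_tool(increments=[[[0.3, 0.865, 0.228, 0.361, -0.0465], [0.3, 0.865, 0.228, 0.361, -0.0465]]])

```text
time_s: 7.8
tcp_pos: [0.4361, 0.2188, 0.2649]
eef_rot: [-180.0, -0.0, -33.2]
contact_force: [1.5, -0.0, -0.1]
gripper_width: 0.0555
gripper_force: 0.0
```

Emit:
drive_tool(increments=[[[0.3, 0.762, 0.468, 0.361, -0.0465], [0.3, 0.762, 0.468, 0.361, -0.0465]]])

```text
time_s: 8.05
tcp_pos: [0.4817, 0.1205, 0.2215]
eef_rot: [180.0, -0.0, -16.6]
contact_force: [0.9, 0.8, -0.2]
gripper_width: 0.0565
gripper_force: 0.0
```

Emit:
drive_tool(increments=[[[0.3, 0.595, 0.668, 0.361, -0.0464], [0.3, 0.595, 0.668, 0.361, -0.0464], [0.3, 0.595, 0.668, 0.361, -0.0464], [0.3, 0.595, 0.668, 0.361, -0.0464]]])

```text
time_s: 8.55
tcp_pos: [0.5259, 0.024, 0.1784]
eef_rot: [180.0, 0.1, -0.3]
contact_force: [0.3, 0.3, 0.4]
gripper_width: 0.0569
gripper_force: 0.0
```

```bash
python3 - <<'E'
from h import *
import json
s=r.get_state(); print(s["tcp_pos"],s["eef_rot"],s["joints"])
cm=camera_model("wrist"); im=capture("wrist"); save("w3.png",im)
json.dump({k:np.asarray(v).tolist() for k,v in cm.items()},open("w3.json","w"))
E
```

```text
[0.52591967 0.02398726 0.17840022] [ 1.79965426e+02  5.83108371e-02 -2.72463208e-01] [ 2.39826003e+01  9.40390987e+00 -2.27753550e+01  8.93456239e-03
 -5.78881017e+01  6.57402003e+01]
```

View pics/w3.png

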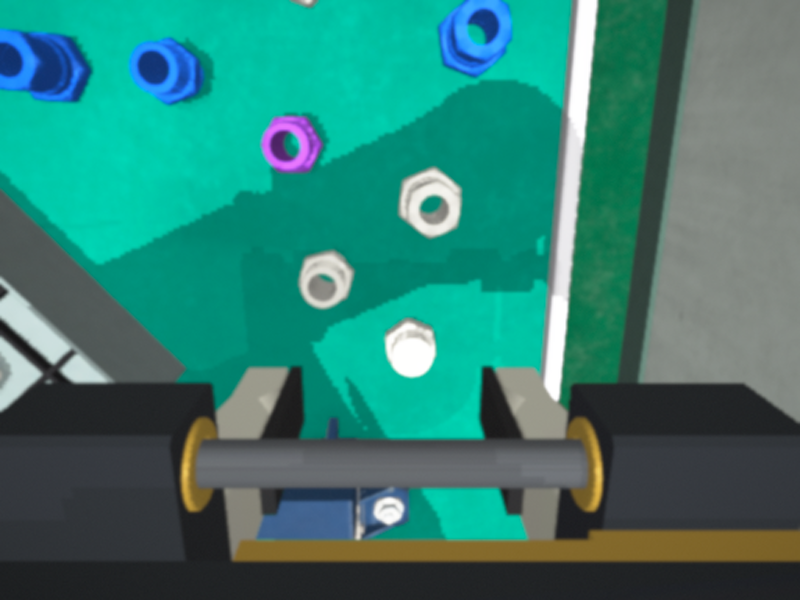

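The wrist view shows the union at (432,203), nipple at (326,280), near plug at (410,348), and the far plug just out of view at (303,0). I fit prism silhouettes to get positions and hexagon yaw.

```bash
cat >> h.py <<'E'
from scipy.optimize import minimize
HEX={"union":(.034,[(0,.043)],None),"nipple":(.029,[(.013,.028)],(.0125,0,.041)),"plug":(.030,[(0,.013)],(.0125,.013,.027))}
def sil(cm,kind,x,y,th,zb=0.,sc=4,box=None):
    af,hs,cyl=HEX[kind]; m=np.zeros((384*sc,512*sc),np.uint8)
    def hull(n,R,z0,z1,ph):
        t=ph+np.arange(n)*2*np.pi/n; P=[[x+R*np.cos(a),y+R*np.sin(a),zb+z] for z in(z0,z1) for a in t]
        cv2.fillConvexPoly(m,cv2.convexHull(((proj(cm,P)+.5)*sc-.5).astype(np.float32)).astype(np.int32),1)
    for a,b in hs: hull(6,af/2/np.cos(np.pi/6),a,b,th+np.pi/6)
    if cyl: hull(32,cyl[0],cyl[1],cyl[2],0)
    return cv2.resize(m.astype(np.float32),(512,384),interpolation=cv2.INTER_AREA)
def fit(im,cm,kind,xy,zb=0.,win=40,white=None):
    hsv=cv2.cvtColor(im,cv2.COLOR_RGB2HSV); mk=((hsv[...,1]<70)&(hsv[...,2]>75)).astype(np.uint8) if white is None else white
    u,v=proj(cm,[[xy[0],xy[1],zb+.02]])[0].astype(int)
    W=np.zeros_like(mk); W[max(0,v-win):v+win,max(0,u-win):u+win]=1; mk=mk*W
    n,l,st,ce=cv2.connectedComponentsWithStats(mk)
    if n<2: return None
    i=max(range(1,n),key=lambda k:st[k,4]-20*np.hypot(*(ce[k]-[u,v]))); mk=(l==i).astype(np.uint8)
    c=cv2.findContours(mk,cv2.RETR_EXTERNAL,cv2.CHAIN_APPROX_NONE)[0]; cv2.drawContours(mk,c,-1,1,-1)
    mk=mk.astype(np.float32)
    def cost(p):
        s=sil(cm,kind,p[0]/1e3,p[1]/1e3,np.radians(p[2]),zb); return 1-np.minimum(s,mk).sum()/np.maximum(s,mk).sum()
    best=None
    for t in (0,15,30,45):
        o=minimize(cost,[xy[0]*1e3,xy[1]*1e3,t],method="Nelder-Mead",options=dict(initial_simplex=[[xy[0]*1e3+a,xy[1]*1e3+b,t+c] for a,b,c in((0,0,0),(4,0,0),(0,4,0),(0,0,12))],xatol=.05,fatol=1e-4,maxiter=200))
        if best is None or o.fun<best.fun: best=o
    return best.x[:2]/1e3,(best.x[2]+30)%60-30,1-best.fun
E
python3 - <<'E'
from h import *
import json
cm={k:np.array(v) for k,v in json.load(open("w3.json")).items()}
im=cv2.cvtColor(cv2.resize(cv2.imread("pics/w3.png"),(512,384),interpolation=cv2.INTER_AREA),cv2.COLOR_BGR2RGB)
for k,xy in [("union",(.569,0)),("nipple",(.526,.06)),("plug",(.4785,.012))]: print(k,fit(im,cm,k,xy))
E
```

```text
union (array([0.56929627, 0.00369974]), np.float64(24.585112813732415), np.float64(0.8225582242012024))
nipple (array([0.52386095, 0.06244158]), np.float64(13.581575645348508), np.float64(0.9168514609336853))
plug (array([0.47532852, 0.01238904]), np.float64(-21.64064823250078), np.float64(0.9488789439201355))
```

```bash
python3 - <<'E'
from h import *
import json
cm={k:np.array(v) for k,v in json.load(open("w3.json")).items()}
im=cv2.cvtColor(cv2.resize(cv2.imread("pics/w3.png"),(512,384),interpolation=cv2.INTER_AREA),cv2.COLOR_BGR2RGB)
hsv=cv2.cvtColor(im,cv2.COLOR_RGB2HSV)
for y,x in((110,276),(118,276),(130,262),(130,276),(140,276),(148,276),(150,290)): print(y,x,hsv[y,x])
for s,v in((70,75),(60,90),(90,60),(110,50),(50,110)):
    w=((hsv[...,1]<s)&(hsv[...,2]>v)).astype(np.uint8); print(s,v,[fit(im,cm,k,xy,white=w) for k,xy in (("union",(.569,0)),("nipple",(.526,.06)))])
o=im.copy(); c=cv2.findContours((sil(cm,"union",.5693,.0037,np.radians(24.6))>.5).astype(np.uint8),0,1)[0]; cv2.drawContours(o,c,-1,(255,0,0),1)
w=((hsv[...,1]<70)&(hsv[...,2]>75)).astype(np.uint8)*255
save("dbg.png",np.hstack([o[90:170,180:320],cv2.cvtColor(w,cv2.COLOR_GRAY2RGB)[90:170,180:320]]),size=(800,230))
E
```

```text
110 276 [ 27  10 234]
118 276 [ 26   9 232]
130 262 [ 22  13 217]
130 276 [ 85 255 136]
140 276 [ 21  12 144]
148 276 [ 26   9 231]
150 290 [ 85 255 139]
70 75 [(array([0.56929627, 0.00369974]), np.float64(24.585112813732415), np.float64(0.8225582242012024)), (array([0.52386095, 0.06244158]), np.float64(13.581575645348508), np.float64(0.9168514609336853))]
60 90 [(array([0.56897349, 0.00357069]), np.float64(21.55992282351469), np.float64(0.8095327615737915)), (array([0.52418368, 0.06233105]), np.float64(14.437173732447803), np.float64(0.9065611958503723))]
90 60 [(array([0.56910456, 0.0036742 ]), np.float64(25.569732605547934), np.float64(0.8341600894927979)), (array([0.52385206, 0.06246099]), np.float64(12.72680270696469), np.float64(0.9385970234870911))]
110 50 [(array([0.56879489, 0.00350759]), np.float64(20.98696297993113), np.float64(0.8481763601303101)), (array([0.52386346, 0.06247429]), np.float64(15.420635090945368), np.float64(0.9521390199661255))]
50 110 [(array([0.56929303, 0.00449389]), np.float64(24.686932072446496), np.float64(0.7977096438407898)), (array([0.52429688, 0.06239899]), np.float64(10.23220070210548), np.float64(0.8954577445983887))]
```

View pics/dbg.png

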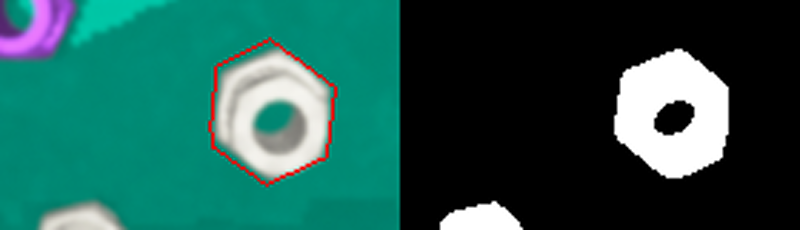

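```bash
python3 - <<'E'
from h import *
import h, json
cm={k:np.array(v) for k,v in json.load(open("w3.json")).items()}
im=cv2.cvtColor(cv2.resize(cv2.imread("pics/w3.png"),(512,384),interpolation=cv2.INTER_AREA),cv2.COLOR_BGR2RGB)
hsv=cv2.cvtColor(im,cv2.COLOR_RGB2HSV); w=((hsv[...,1]<100)&(hsv[...,2]>55)).astype(np.uint8)
for hz in(.012,.018,.024):
  for rc in (.0135,.015,.0165):
    h.HEX["union"]=(.034,[(0,hz)],(rc,0,.043)); print(hz,rc,fit(im,cm,"union",(.569,0),white=w))
for hz in ((.008,.022),(.013,.028),(.016,.025)):
    h.HEX["nipple"]=(.029,[hz],(.0125,0,.041)); print(hz,fit(im,cm,"nipple",(.525,.06),white=w))
E
```

```text
0.012 0.0135 (array([0.56653011, 0.0016149 ]), np.float64(20.538293305197058), np.float64(0.9530064463615417))
0.012 0.015 (array([0.56713549, 0.00212243]), np.float64(23.223696101612497), np.float64(0.9575011730194092))
0.012 0.0165 (array([0.56800256, 0.00263882]), np.float64(23.96435683831332), np.float64(0.9075377583503723))
0.018 0.0135 (array([0.56654908, 0.0016392 ]), np.float64(22.382696683186794), np.float64(0.9566935896873474))
0.018 0.015 (array([0.56716402, 0.00206849]), np.float64(22.474920631660254), np.float64(0.9548295140266418))
0.018 0.0165 (array([0.56779319, 0.00260108]), np.float64(23.09807571060476), np.float64(0.9083147048950195))
0.024 0.0135 (array([0.56674782, 0.00185201]), np.float64(22.18465240351945), np.float64(0.9441770315170288))
0.024 0.015 (array([0.56719221, 0.00194211]), np.float64(21.49027057842001), np.float64(0.945362389087677))
0.024 0.0165 (array([0.56778363, 0.00246835]), np.float64(23.87270818151292), np.float64(0.9031723737716675))
(0.008, 0.022) (array([0.52354873, 0.06277476]), np.float64(18.941046248758354), np.float64(0.9204487204551697))
(0.013, 0.028) (array([0.52383867, 0.06247583]), np.float64(12.754756618532184), np.float64(0.9436988234519958))
(0.016, 0.025) (array([0.52408916, 0.06250351]), np.float64(12.379501075584137), np.float64(0.9523893594741821))
```

```bash
sed -i 's|"union":(.034,\[(0,.043)\],None)|"union":(.034,[(0,.015)],(.0145,0,.043))|; s|\[(.013,.028)\]|[(.016,.025)]|; s|hsv\[...,1\]<70)&(hsv\[...,2\]>75|hsv[...,1]<100)\&(hsv[...,2]>55|' h.py; python3 - <<'E'
from h import *
plan([(.567,.002,.09,-7,.35,1),(.567,.002,.018,-7,.35,1)])
E
```

```text
[0.35, 0.344, 0.189, 0.741, 0.0189] x 3
[0.35, -0.0, -0.0, 0.6, 0.0] x 3
end [0.567  0.0019 0.018 ] -6.99
```

Emit:
drive_tool(increments=[[[0.35, 0.344, 0.189, 0.74, 0.0189], [0.35, 0.344, 0.189, 0.74, 0.0189], [0.35, 0.344, 0.189, 0.74, 0.0189]]])

```text
time_s: 8.98
tcp_pos: [0.5657, 0.0024, 0.088]
eef_rot: [179.9, 0.2, -6.9]
contact_force: [-0.5, 0.6, 0.5]
gripper_width: 0.059
gripper_force: 0.0
```

Emit:
drive_tool(increments=[[[0.35, 0, 0, 0.3, 0], [0.35, 0, 0, 0.6, 0], [0.35, 0, 0, 0.6, 0]]])

```text
time_s: 9.35
tcp_pos: [0.5654, 0.0028, 0.0179]
eef_rot: [179.9, 0.1, -6.8]
contact_force: [-0.2, 0.6, 0.9]
gripper_width: 0.0593
gripper_force: 0.0
```

Emit:
drive_tool(increments=[[[-1, 0, 0, 0, 0], [-1, 0, 0, 0, 0], [-1, 0, 0, 0, 0], [-1, 0, 0, 0, 0]]], squeeze=30)

```text
time_s: 9.85
tcp_pos: [0.5672, 0.0022, 0.0195]
eef_rot: [-180.0, -0.1, -6.9]
contact_force: [-2.1, 2.2, 7.7]
gripper_width: 0.0321
gripper_force: 30.1
```

```bash
python3 - <<'E'
from h import *
p=cw(-.052,.054); print(p)
plan([(.567,.002,.13,-6.9,-1),(p[0],p[1],.14,39.8,-1,1)])
E
```

```text
[0.38618333 0.29140161]
[-1, -0.001, 0.002, -0.921, 0.0] x 2
[-1, -0.595, -0.738, -0.028, -0.0432] x 2
[-1, -0.376, -0.87, -0.028, -0.0432] x 2
[-1, -0.128, -0.939, -0.028, -0.0433] x 3
end [0.3862 0.2914 0.1401] 39.8
```

Emit:
drive_tool(increments=[[[-1, 0, 0, -0.45, 0], [-1, 0, 0, -0.92, 0], [-1, 0, 0, -0.92, 0]]])

```text
time_s: 10.22
tcp_pos: [0.5694, 0.0026, 0.1337]
eef_rot: [-179.8, -0.5, -6.9]
contact_force: [-0.2, 0.5, -1.7]
gripper_width: 0.0324
gripper_force: 30.0
```

Emit:
drive_tool(increments=[[[-1, -0.3, -0.37, -0.014, -0.02], [-1, -0.595, -0.738, -0.028, -0.0432], [-1, -0.595, -0.738, -0.028, -0.0432]]])

```text
time_s: 10.6
tcp_pos: [0.5044, 0.1007, 0.1317]
eef_rot: [-180.0, 0.0, 9.0]
contact_force: [0.1, -0.0, -2.0]
gripper_width: 0.0323
gripper_force: 30.0
```

Emit:
drive_tool(increments=[[[-1, -0.19, -0.43, -0.014, -0.02], [-1, -0.376, -0.87, -0.028, -0.0432], [-1, -0.376, -0.87, -0.028, -0.0432]]])

```text
time_s: 10.98
tcp_pos: [0.4447, 0.1971, 0.1351]
eef_rot: [-180.0, 0.0, 24.5]
contact_force: [0.4, -1.0, -1.2]
gripper_width: 0.0319
gripper_force: 30.0
```

Emit:
drive_tool(increments=[[[-1, -0.064, -0.47, -0.014, -0.02], [-1, -0.128, -0.94, -0.028, -0.0433], [-1, -0.128, -0.94, -0.028, -0.0433], [-1, -0.128, -0.94, -0.028, -0.0433]]])

```text
time_s: 11.48
tcp_pos: [0.3858, 0.2907, 0.1381]
eef_rot: [180.0, 0.1, 39.7]
contact_force: [0.6, 0.1, -2.1]
gripper_width: 0.0324
gripper_force: 30.0
```

```bash
python3 - <<'E'
from h import *
s=r.get_state(); print(s["tcp_pos"],s["eef_rot"],s["joints"],s["gripper_width"])
cm=camera_model("wrist"); im=capture("wrist"); cv2.imwrite("pics/w4raw.png",im[...,::-1])
o=im.copy()
L=lambda pts,c: cv2.polylines(o,[proj(cm,[[*cw(x/1e3,y/1e3),z/1e3] for x,y,z in pts]).round().astype(int).reshape(-1,1,2)],True,c,1)
L([(-80,-97,60),(-80,97,60),(80,97,60),(80,-97,60)],(255,0,0))
for x in(-52,2):
  for y in(-64,0,64): L([(x-25,y-30,12),(x-25,y+30,12),(x+25,y+30,12),(x+25,y-30,12)],(255,255,0))
save("w4.png",o)
E
```

```text
[0.3858191  0.29071988 0.13811145] [1.79979335e+02 7.46333197e-02 3.96958058e+01] [ 6.03852553e+01  7.82566949e+00 -3.08361966e+01 -9.00039954e-03
 -5.14152556e+01  6.93161820e+01] 0.0324236804025255
```

View pics/w4.png

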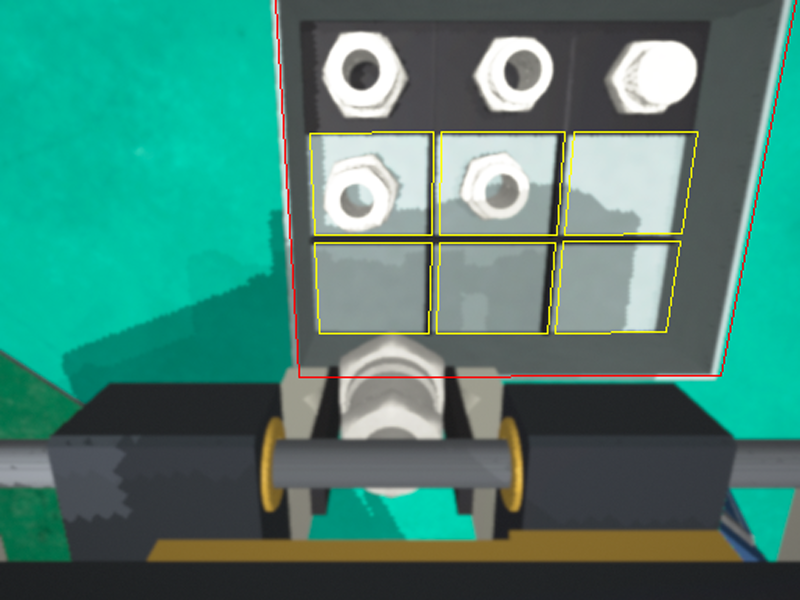

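The overlay matches the case within about 1 mm. The union is gripped across its flats at (392,400), so I lower it into the union front pocket.

Emit:
drive_tool(increments=[[[-1, 0.006, -0.003, 0.35, 0], [-1, 0.006, -0.003, 0.65, 0], [-1, 0.006, -0.003, 0.75, 0], [-1, 0.006, -0.003, 0.75, 0]]])

```text
time_s: 12.02
tcp_pos: [0.3865, 0.2913, 0.0484]
eef_rot: [180.0, 0.1, 39.7]
contact_force: [0.7, -0.4, -1.0]
gripper_width: 0.0326
gripper_force: 30.0
```

Emit:
drive_tool(increments=[[[-1, 0, 0, 0.1, 0], [-1, 0, 0, 0.19, 0], [-1, 0, 0, 0.19, 0]]])

```text
time_s: 12.4
tcp_pos: [0.3857, 0.2918, 0.0253]
eef_rot: [180.0, 0.1, 39.8]
contact_force: [0.1, 0.5, -1.9]
gripper_width: 0.0331
gripper_force: 30.0
```

Emit:
drive_tool(increments=[[[-0.13, 0, 0, 0.008, 0], [-0.13, 0, 0, 0.008, 0], [-0.13, 0, 0, 0.008, 0]]])

```text
time_s: 12.78
tcp_pos: [0.3861, 0.2925, 0.0252]
eef_rot: [-180.0, -0.0, 39.8]
contact_force: [-0.7, -0.7, -1.0]
gripper_width: 0.0386
gripper_force: 0.0
```

Emit:
drive_tool(increments=[[[-0.13, 0, 0, -0.3, 0], [-0.13, 0, 0, -0.9, 0], [-0.13, 0, 0, -0.9, 0], [0.3, 0, 0, -0.9, 0]]])

```text
time_s: 13.28
tcp_pos: [0.3862, 0.2927, 0.1338]
eef_rot: [-179.9, -0.1, 39.8]
contact_force: [0.1, -0.3, 0.4]
gripper_width: 0.0435
gripper_force: 0.0
```

```bash
python3 - <<'E'
from h import *
s=r.get_state(); print(s["tcp_pos"],s["eef_rot"],s["gripper_width"])
cm=camera_model("wrist"); im=capture("wrist"); save("w5.png",im)
for n,x,y in [("union",-.052,.054)]: print(fit(im,cm,n,cw(x,y),zb=.004))
t=capture("top"); ct=camera_model("top"); print("nip",fit(t,ct,"nipple",(.5241,.0625)),"p1",fit(t,ct,"plug",(.685,.07)),"p2",fit(t,ct,"plug",(.476,.0124)))
# plan to nipple
E
```

```text
[0.38616651 0.29267895 0.13382216] [-1.79939214e+02 -1.33160125e-01  3.97858102e+01] 0.04354469511491195
(array([0.37185674, 0.29691121]), np.float64(-28.249767080276527), np.float64(0.3668892979621887))
nip (array([0.52594819, 0.0598077 ]), np.float64(14.811325535306068), np.float64(0.9287548065185547)) p1 (array([0.68742766, 0.06759186]), np.float64(-18.267421986903244), np.float64(0.9364830851554871)) p2 (array([0.47754018, 0.01028598]), np.float64(-20.832466758403527), np.float64(0.9360167980194092))
```

View pics/w5.png

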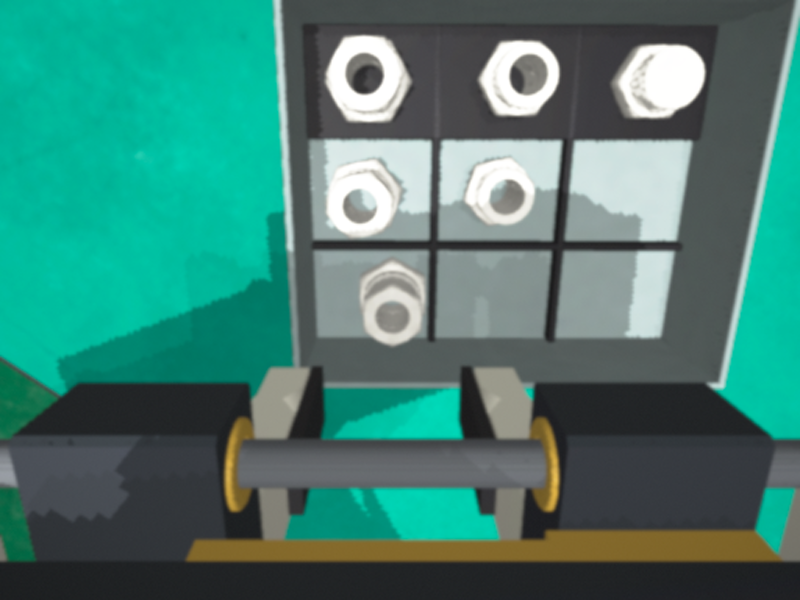

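The union stands in its front pocket at (392,295), clear of the ribs. Next comes the nipple.

```bash
python3 - <<'E'
from h import *
p=cw(-.052,-.005); print(p)
plan([(.524,.0625,.10,42.6,.2,1),(.524,.0625,.02,42.6,.2,1),(.524,.0625,.13,42.6,-1,1),(*p,.138,39.8,-1,1)])
E
```

```text
[0.42394981 0.24607288]
[0.2, -0.112, 0.735, 0.089, -0.0026] x 2
[0.2, -0.123, 0.733, 0.089, -0.0026] x 2
[0.2, -0.135, 0.732, 0.089, -0.0027] x 3
[0.2, -0.0, -0.0, 0.666, 0.0] x 3
[-1, -0.0, -0.0, -0.916, 0.0] x 3
[-1, 0.211, -0.845, -0.034, 0.0039] x 2
[-1, 0.19, -0.85, -0.033, 0.0039] x 3
end [0.424 0.246 0.138] 39.81
```

Emit:
drive_tool(increments=[[[0.2, -0.112, 0.735, 0.089, -0.0026], [0.2, -0.112, 0.735, 0.089, -0.0026]]])

```text
time_s: 13.62
tcp_pos: [0.4317, 0.2136, 0.1202]
eef_rot: [180.0, 0.2, 40.7]
contact_force: [0.1, -0.6, 0.3]
gripper_width: 0.0528
gripper_force: 0.0
```

Emit:
drive_tool(increments=[[[0.2, -0.123, 0.733, 0.089, -0.0026], [0.2, -0.123, 0.733, 0.089, -0.0026]]])

```text
time_s: 13.88
tcp_pos: [0.4781, 0.1369, 0.1094]
eef_rot: [-180.0, 0.2, 41.6]
contact_force: [-0.4, 0.1, -0.2]
gripper_width: 0.0525
gripper_force: 0.0
```

Emit:
drive_tool(increments=[[[0.2, -0.135, 0.732, 0.089, -0.0027], [0.2, -0.135, 0.732, 0.089, -0.0027], [0.2, -0.135, 0.732, 0.089, -0.0027], [0.2, -0.135, 0.732, 0.089, -0.0027]]])

```text
time_s: 14.38
tcp_pos: [0.5239, 0.063, 0.0997]
eef_rot: [-180.0, 0.1, 42.6]
contact_force: [0.4, 0.9, 0.1]
gripper_width: 0.0525
gripper_force: 0.0
```

```bash
python3 - <<'E'
from h import *
s=r.get_state(); print(s["tcp_pos"],s["eef_rot"],s["gripper_width"])
cm=camera_model("wrist"); im=capture("wrist"); cv2.imwrite("pics/w6raw.png",im[...,::-1])
f=fit(im,cm,"nipple",(.524,.0625),win=45); print(f)
plan([(*f[0],.02,42.6,.2,1)])
E
```

```text
[0.5238762  0.06296018 0.09965168] [-1.79956770e+02  1.32104980e-01  4.25982857e+01] 0.052466801859184085
(array([0.52406575, 0.06190321]), np.float64(12.04341333989963), np.float64(0.9610702991485596))
[0.2, -0.008, 0.01, 0.667, 0.0001] x 3
end [0.5241 0.0619 0.02  ] 42.61
```

Emit:
drive_tool(increments=[[[0.2, -0.008, 0.01, 0.4, 0], [0.2, -0.008, 0.01, 0.66, 0], [0.2, -0.008, 0.01, 0.66, 0]]])

```text
time_s: 14.8
tcp_pos: [0.5227, 0.0617, 0.0198]
eef_rot: [-179.9, 0.3, 42.7]
contact_force: [0.2, 0.2, -0.2]
gripper_width: 0.0526
gripper_force: 0.0
```

Emit:
drive_tool(increments=[[[-1, 0, 0, 0, 0], [-1, 0, 0, 0, 0], [-1, 0, 0, 0, 0], [-1, 0, 0, 0, 0]]], squeeze=30)

```text
time_s: 15.3
tcp_pos: [0.5254, 0.0621, 0.0228]
eef_rot: [180.0, -0.1, 42.6]
contact_force: [-1.8, 2.0, 7.2]
gripper_width: 0.0283
gripper_force: 30.0
```

Emit:
drive_tool(increments=[[[-1, 0, 0, -0.45, 0], [-1, 0, 0, -0.916, 0], [-1, 0, 0, -0.916, 0]]])

```text
time_s: 15.68
tcp_pos: [0.5275, 0.0627, 0.1364]
eef_rot: [179.8, -0.5, 42.7]
contact_force: [-0.2, 0.5, -2.5]
gripper_width: 0.0278
gripper_force: 30.0
```

Emit:
drive_tool(increments=[[[-1, 0.1, -0.42, -0.02, 0.002], [-1, 0.211, -0.845, -0.034, 0.0039], [-1, 0.211, -0.845, -0.034, 0.0039]]])

```text
time_s: 16.05
tcp_pos: [0.4732, 0.1555, 0.1354]
eef_rot: [-180.0, -0.0, 41.4]
contact_force: [0.3, 0.2, -1.1]
gripper_width: 0.0285
gripper_force: 30.0
```

Emit:
drive_tool(increments=[[[-1, 0.09, -0.42, -0.02, 0.002], [-1, 0.19, -0.85, -0.033, 0.0039], [-1, 0.19, -0.85, -0.033, 0.0039], [-1, 0.19, -0.85, -0.033, 0.0039]]])

```text
time_s: 16.55
tcp_pos: [0.4244, 0.2446, 0.1391]
eef_rot: [180.0, 0.1, 39.9]
contact_force: [0.3, -0.3, -0.5]
gripper_width: 0.0279
gripper_force: 30.0
```

```bash
python3 - <<'E'
from h import *
s=r.get_state(); print(s["tcp_pos"],s["eef_rot"],s["gripper_width"],s["gripper_force"])
p=cw(-.052,-.005); plan([(*p,.05,39.8,-1,1),(*p,.0255,39.8,-1,1)])
E
```

```text
[0.4243548  0.2445981  0.13905304] [1.79992614e+02 7.20567839e-02 3.98521760e+01] 0.027883317404156366 29.99967744261994
[-1, 0.005, -0.012, 0.742, 0.0001] x 3
[-1, 0.0, 0.0, 0.204, 0.0] x 2
end [0.4239 0.2461 0.0255] 39.82
```

Emit:
drive_tool(increments=[[[-1, 0.005, -0.012, 0.35, 0], [-1, 0.005, -0.012, 0.65, 0], [-1, 0.005, -0.012, 0.742, 0], [-1, 0.005, -0.012, 0.742, 0]]])

```text
time_s: 17.05
tcp_pos: [0.4245, 0.2458, 0.0503]
eef_rot: [180.0, 0.1, 39.8]
contact_force: [0.2, -0.3, -1.2]
gripper_width: 0.028
gripper_force: 30.0
```

Emit:
drive_tool(increments=[[[-1, 0, 0, 0.1, 0], [-1, 0, 0, 0.185, 0], [-1, 0, 0, 0.185, 0]]])

```text
time_s: 17.42
tcp_pos: [0.4238, 0.2463, 0.0278]
eef_rot: [180.0, 0.1, 39.8]
contact_force: [-0.5, -0.7, -0.5]
gripper_width: 0.0278
gripper_force: 30.0
```

Emit:
drive_tool(increments=[[[-0.22, 0, 0, 0, 0], [-0.22, 0, 0, 0, 0], [-0.22, 0, 0, 0, 0]]])

```text
time_s: 17.8
tcp_pos: [0.4243, 0.2469, 0.0287]
eef_rot: [-180.0, -0.0, 39.8]
contact_force: [-0.1, 0.2, 0.2]
gripper_width: 0.0344
gripper_force: 0.0
```

Emit:
drive_tool(increments=[[[-0.22, 0, 0, -0.3, 0], [-0.22, 0, 0, -0.9, 0], [-0.22, 0, 0, -0.9, 0], [0.2, 0, 0, -0.9, 0]]])

```text
time_s: 18.3
tcp_pos: [0.4244, 0.2471, 0.1373]
eef_rot: [-180.0, -0.1, 39.8]
contact_force: [-0.4, 1.1, -0.7]
gripper_width: 0.0395
gripper_force: 0.0
```

```bash
python3 - <<'E'
from h import *
s=r.get_state(); print(s["tcp_pos"],s["eef_rot"],s["gripper_width"])
im=capture("wrist"); save("w7.png",im)
t=capture("top"); ct=camera_model("top"); a=fit(t,ct,"plug",(.6874,.0676)); b=fit(t,ct,"plug",(.4775,.0103)); print("p1",a,"p2",b)
E
```

```text
[0.42436413 0.24705921 0.13732339] [-1.79956473e+02 -1.42523952e-01  3.98201361e+01] 0.0394502915213843
p1 (array([0.68735958, 0.06763758]), np.float64(-20.73636838305211), np.float64(0.9386292695999146)) p2 (array([0.47785409, 0.01037802]), np.float64(-20.727150233768526), np.float64(0.936170220375061))
```

View pics/w7.png

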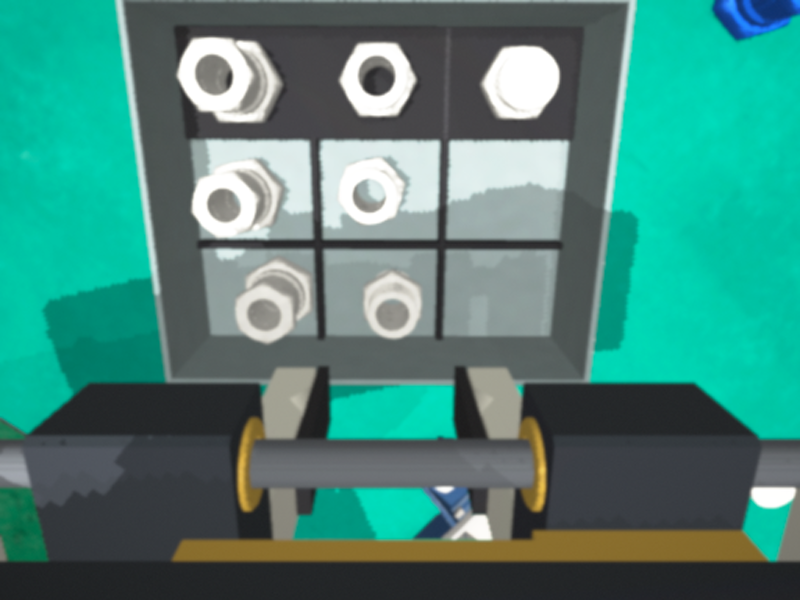

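The nipple stands in its front pocket at (392,303) and the plugs have not moved. For the rear plug pocket the gripper body must clear the open lid, so I search small angles only.

```bash
cat > c2.py <<'E'
import numpy as np, clr
from clr import *
clr.gx,clr.gy=np.meshgrid(np.linspace(-9.5,9.5,9),np.linspace(0,20,9))
print("=====")
S=[((52,-64),17),((52,0),16.5),((2,3),16.5),((-52,-4),16.5)]
def go(c,S,als):
    R=[]
    for al in als:
        ex,ey=ext(15,al)
        for sx in range(-9,10):
            for sy in range(-3,15):
                inm=min(25-abs(sx)-ex,30-abs(sy)-ey); k=clr.clr((c[0]+sx,c[1]+sy),15,al,S,1.5); R.append(tuple(float(round(q,1)) for q in (min(k,inm+1),k,inm,al,sx,sy)))
    R.sort(key=lambda t:-t[0]); return R[:4]
print(go((2,-64),S,range(-22,23,2)))
for al in(-22,-15,-30.8): print(al,go((2,-64),S,[al])[:2])
print("front",go((-52,-64),S+[((2,-55),17.3)],range(-40,41,5)),go((-52,-64),S+[((2,-55),17.3)],[-30.8])[:1])
E
python3 c2.py | sed -n '/=====/,$p'; python3 - <<'E'
from h import *
plan([(.4753,.0124,.16,-171,.2,1)])
E
```

```text
=====
[0.2, -0.305, 0.591, -0.068, -0.1381] x 5
[0.2, -0.648, 0.149, -0.068, -0.1382] x 5
[0.2, -0.532, -0.398, -0.068, -0.1381] x 5
end [0.4753 0.0125 0.1599] 188.99Traceback (most recent call last):
  File "c2.py", line 14, in <module>
    print(go((2,-64),S,range(-22,23,2)))
          ~~^^^^^^^^^^^^^^^^^^^^^^^^^^^
  File "c2.py", line 12, in go
    inm=min(25-abs(sx)-ex,30-abs(sy)-ey); k=clr.clr((c[0]+sx,c[1]+sy),15,al,S,1.5); R.append(tuple(float(round(q,1)) for q in (min(k,inm+1),k,inm,al,sx,sy)))
                                            ^^^^^^^
AttributeError: 'function' object has no attribute 'clr'
```

```bash
sed -i 's/^import numpy as np, clr/import numpy as np, clr as K/; s/^from clr import \*/from clr import ext,clr/; s/^clr\.g/K.g/; s/,clr\.gy=/,K.gy=/; s/clr\.clr(/clr(/' c2.py; python3 c2.py | sed -n '/=====/,$p'; python3 - <<'E'
from h import *
plan([(.45,.13,.15,-65,.2),(.4753,.0124,.16,-171,.2,1)])
E
```

```text
=====
[(3.5, 3.5, 2.7, 0.0, -5.0, 10.0), (3.5, 3.5, 3.7, 0.0, -4.0, 10.0), (3.5, 3.5, 4.7, 0.0, -3.0, 10.0), (3.5, 3.5, 5.0, 0.0, -2.0, 10.0)]
-22 [(2.8, 3.0, 1.8, -22.0, 1.0, 11.0), (2.8, 3.3, 1.8, -22.0, 2.0, 11.0)]
-15 [(2.8, 2.8, 2.3, -15.0, 6.0, 11.0), (2.7, 2.7, 2.3, -15.0, -6.0, 11.0)]
-30.8 [(3.7, 3.8, 2.7, -30.8, -7.0, 10.0), (3.7, 3.8, 2.7, -30.8, -6.0, 10.0)]
front [(3.6, 3.6, 2.7, -30.0, 6.0, 10.0), (3.6, 3.6, 2.7, -30.0, 7.0, 10.0), (3.5, 3.5, 2.7, -30.0, 5.0, 10.0), (3.3, 3.3, 2.3, -35.0, 7.0, 9.0)] [(3.7, 3.8, 2.7, -30.8, 6.0, 10.0)]
[0.2, -0.225, 0.442, -0.061, 0.1456] x 5
[0.2, 0.213, 0.448, -0.06, 0.1455] x 5
[0.2, 0.326, 0.074, -0.028, 0.0982] x 4
[0.2, 0.309, -0.128, -0.028, 0.0981] x 4
[0.2, 0.179, -0.282, -0.027, 0.0982] x 5
end [0.4752 0.0124 0.1599] -171.01
```

Emit:
drive_tool(increments=[[[0.2, -0.225, 0.442, -0.061, 0.1456], [0.2, -0.225, 0.442, -0.061, 0.1456], [0.2, -0.225, 0.442, -0.061, 0.1456], [0.2, -0.225, 0.442, -0.061, 0.1456], [0.2, -0.225, 0.442, -0.061, 0.1456]]])

```text
time_s: 19.02
tcp_pos: [0.4367, 0.1879, 0.142]
eef_rot: [179.8, 0.1, -12.9]
contact_force: [-1.0, -0.3, -1.0]
gripper_width: 0.0527
gripper_force: 0.0
```

Emit:
drive_tool(increments=[[[0.2, 0.213, 0.448, -0.06, 0.1455], [0.2, 0.213, 0.448, -0.06, 0.1455], [0.2, 0.213, 0.448, -0.06, 0.1455], [0.2, 0.213, 0.448, -0.06, 0.1455], [0.2, 0.213, 0.448, -0.06, 0.1455]]])

```text
time_s: 19.65
tcp_pos: [0.4498, 0.13, 0.1492]
eef_rot: [179.8, -0.0, -65.3]
contact_force: [0.5, 0.9, -0.2]
gripper_width: 0.0527
gripper_force: 0.0
```

Emit:
drive_tool(increments=[[[0.2, 0.326, 0.074, -0.028, 0.0982], [0.2, 0.326, 0.074, -0.028, 0.0982], [0.2, 0.326, 0.074, -0.028, 0.0982], [0.2, 0.326, 0.074, -0.028, 0.0982]]])

```text
time_s: 20.15
tcp_pos: [0.4583, 0.0907, 0.1526]
eef_rot: [179.9, -0.1, -100.6]
contact_force: [0.2, -0.5, 0.5]
gripper_width: 0.0525
gripper_force: 0.0
```

Emit:
drive_tool(increments=[[[0.2, 0.309, -0.128, -0.028, 0.0981], [0.2, 0.309, -0.128, -0.028, 0.0981], [0.2, 0.309, -0.128, -0.028, 0.0981], [0.2, 0.309, -0.128, -0.028, 0.0981]]])

```text
time_s: 20.65
tcp_pos: [0.4668, 0.0516, 0.1559]
eef_rot: [179.9, -0.2, -135.9]
contact_force: [-0.2, 1.1, -0.0]
gripper_width: 0.0524
gripper_force: 0.0
```

Emit:
drive_tool(increments=[[[0.2, 0.179, -0.282, 0.1, 0.0982], [0.2, 0.179, -0.282, 0.2, 0.0982], [0.2, 0.179, -0.282, 0.3, 0.0982], [0.2, 0.179, -0.282, 0.4, 0.0982], [0.2, 0.179, -0.282, 0.4, 0.0982]]])

```text
time_s: 21.28
tcp_pos: [0.4745, 0.0124, 0.1076]
eef_rot: [-179.9, -0.3, -171.0]
contact_force: [0.4, -0.7, 0.5]
gripper_width: 0.0526
gripper_force: 0.0
```

```bash
python3 - <<'E'
from h import *
s=r.get_state(); print(s["tcp_pos"],s["eef_rot"],s["joints"][5])
cm=camera_model("wrist"); im=capture("wrist"); cv2.imwrite("pics/w8raw.png",im[...,::-1])
f=fit(im,cm,"plug",(.4753,.0124),win=45); print(f)
y=[f[1]+90+60*k for k in range(-6,2)]; y=min(y,key=lambda a:abs(a+171)); print(y)
plan([(*f[0],.06,y,.2,1),(*f[0],.0135,y,.2,1)])
E
```

```text
[0.47446674 0.01235485 0.10756485] [-179.93898412   -0.26356716 -170.9787124 ] -106.27795760993747
(array([0.47727644, 0.01265592]), np.float64(-21.971831857476385), np.float64(0.9707512855529785))
-171.9718318574764
[0.2, -0.018, -0.002, 0.403, 0.0029] x 2
[0.2, -0.0, -0.0, 0.388, 0.0] x 2
end [0.4773 0.0127 0.0135] -171.96
```

Emit:
drive_tool(increments=[[[0.2, -0.02, -0.002, 0.4, 0.0029], [0.2, -0.02, -0.002, 0.7, 0.0029], [0.2, -0.02, -0.002, 0.79, 0.0029], [0.2, -0.02, -0.002, 0.79, 0.0029]]])

```text
time_s: 21.82
tcp_pos: [0.4783, 0.0131, 0.0148]
eef_rot: [-180.0, -0.1, -172.0]
contact_force: [0.4, 0.5, 0.1]
gripper_width: 0.0525
gripper_force: 0.0
```

Emit:
drive_tool(increments=[[[-1, 0, 0, 0, 0], [-1, 0, 0, 0, 0], [-1, 0, 0, 0, 0], [-1, 0, 0, 0, 0]]], squeeze=30)

```text
time_s: 22.32
tcp_pos: [0.4788, 0.0133, 0.0157]
eef_rot: [180.0, 0.1, -172.0]
contact_force: [-1.4, -0.2, 6.5]
gripper_width: 0.029
gripper_force: 30.0
```

Emit:
drive_tool(increments=[[[-1, 0, 0, -0.45, 0], [-1, 0, 0, -0.95, 0], [-1, 0, 0, -0.95, 0]]])

```text
time_s: 22.7
tcp_pos: [0.4811, 0.0141, 0.1336]
eef_rot: [179.9, 0.5, -172.0]
contact_force: [0.2, 0.1, -0.3]
gripper_width: 0.029
gripper_force: 30.0
```

```bash
python3 - <<'E'
from h import *
s=r.get_state(); print(s["tcp_pos"],s["eef_rot"])
p=cw(-.001,-.054); print(p)
plan([(*p,.138,-140.2,-1,1),(*p,.05,-140.2,-1,1),(*p,.0255,-140.2,-1,1)])
E
```

```text
[0.48109154 0.0140937  0.13358084] [ 179.88894193    0.51576547 -171.99067205]
[0.49449764 0.24107258]
[-1, -0.187, 0.929, -0.018, -0.0442] x 2
[-1, -0.435, 0.842, -0.019, -0.0441] x 3
[-1, 0.001, -0.0, 0.734, -0.0] x 3
[-1, -0.0, -0.0, 0.204, -0.0] x 2
end [0.4944 0.2411 0.0255] -140.2
```

Emit:
drive_tool(increments=[[[-1, -0.09, 0.46, -0.018, -0.022], [-1, -0.187, 0.929, -0.018, -0.0442], [-1, -0.187, 0.929, -0.018, -0.0442]]])

```text
time_s: 23.08
tcp_pos: [0.4851, 0.1295, 0.1305]
eef_rot: [180.0, 0.0, -155.8]
contact_force: [0.4, 0.0, -1.2]
gripper_width: 0.0291
gripper_force: 30.0
```

Emit:
drive_tool(increments=[[[-1, -0.21, 0.42, -0.019, -0.022], [-1, -0.435, 0.842, -0.019, -0.0441], [-1, -0.435, 0.842, -0.019, -0.0441], [-1, -0.435, 0.842, -0.019, -0.0441]]])

```text
time_s: 23.58
tcp_pos: [0.4911, 0.2394, 0.1323]
eef_rot: [180.0, -0.1, -140.3]
contact_force: [-0.3, -0.8, -1.6]
gripper_width: 0.029
gripper_force: 30.0
```

```bash
python3 - <<'E'
from h import *
s=r.get_state(); print(s["tcp_pos"],s["eef_rot"],s["gripper_width"],s["gripper_force"])
p=cw(-.001,-.054)
plan([(*p,.05,-140.2,-1,1),(*p,.0255,-140.2,-1,1)])
E
```

```text
[0.4910969  0.23938913 0.13226047] [ 1.79991886e+02 -1.28577523e-01 -1.40293746e+02] 0.0290492457042649 29.991594192688353
[-1, -0.031, -0.007, 0.686, -0.0003] x 3
[-1, 0.0, -0.0, 0.204, 0.0] x 2
end [0.4945 0.2411 0.0255] -140.19
```

Emit:
drive_tool(increments=[[[-1, -0.031, -0.007, 0.35, 0], [-1, -0.031, -0.007, 0.6, 0], [-1, -0.031, -0.007, 0.686, 0], [-1, -0.031, -0.007, 0.686, 0]]])

```text
time_s: 24.08
tcp_pos: [0.4952, 0.2409, 0.0508]
eef_rot: [-180.0, -0.1, -140.3]
contact_force: [-1.1, 0.2, -0.7]
gripper_width: 0.0285
gripper_force: 30.0
```

Emit:
drive_tool(increments=[[[-1, 0, 0, 0.1, 0], [-1, 0, 0, 0.2, 0], [-1, 0, 0, 0.2, 0]]])

```text
time_s: 24.45
tcp_pos: [0.4947, 0.2414, 0.0261]
eef_rot: [-180.0, -0.1, -140.3]
contact_force: [-0.1, 0.2, -1.6]
gripper_width: 0.0289
gripper_force: 30.0
```

Emit:
drive_tool(increments=[[[-0.21, 0, 0, 0, 0], [-0.21, 0, 0, 0, 0], [-0.21, 0, 0, 0, 0]]])

```text
time_s: 24.82
tcp_pos: [0.4955, 0.2421, 0.0274]
eef_rot: [180.0, 0.0, -140.2]
contact_force: [-0.7, -0.7, -0.3]
gripper_width: 0.034
gripper_force: 0.0
```

Emit:
drive_tool(increments=[[[-0.21, 0, 0, -0.3, 0], [-0.21, 0, 0, -0.9, 0], [-0.21, 0, 0, -0.9, 0], [0.2, 0, 0, -0.9, 0]]])

```text
time_s: 25.32
tcp_pos: [0.4956, 0.2422, 0.1359]
eef_rot: [180.0, 0.1, -140.3]
contact_force: [-0.2, 0.1, -1.7]
gripper_width: 0.0403
gripper_force: 0.0
```

```bash
python3 - <<'E'
from h import *
s=r.get_state(); print(s["tcp_pos"],s["eef_rot"],s["gripper_width"])
im=capture("wrist"); save("w9.png",im)
t=capture("top"); ct=camera_model("top"); a=fit(t,ct,"plug",(.6874,.0676)); print("p1",a)
plan([(.6855,.0695,.11,-171,.2,1)])
E
```

```text
[0.49556389 0.24219164 0.13591398] [ 1.79974265e+02  1.42168850e-01 -1.40255669e+02] 0.040348645777453514
p1 (array([0.68735958, 0.06763758]), np.float64(-20.73636838305211), np.float64(0.9386292695999146))
[0.2, -0.102, -0.706, 0.066, 0.0285] x 2
[0.2, -0.227, -0.676, 0.067, 0.0284] x 2
[0.2, -0.343, -0.626, 0.066, 0.0285] x 3
end [0.6855 0.0695 0.1101] -171.01
```

View pics/w9.png

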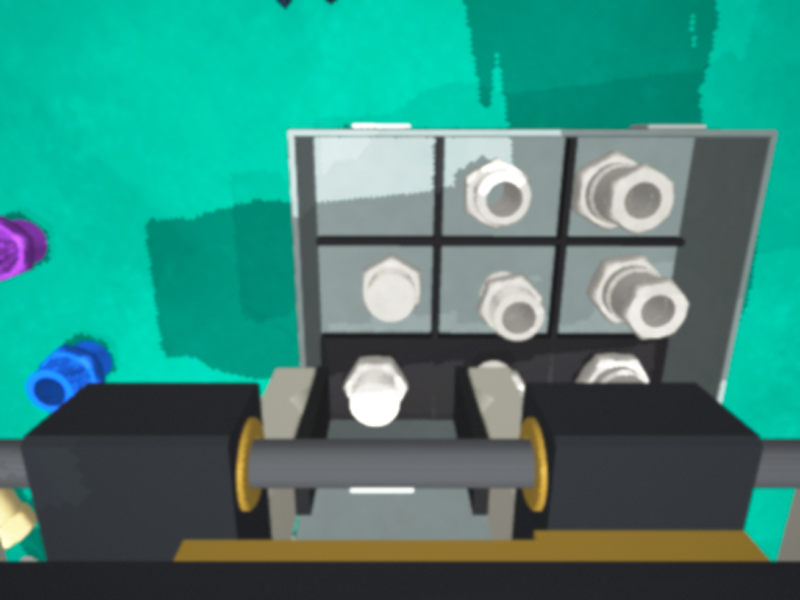

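The plug stands in its rear pocket at (390,288). Next is the far plug.

Emit:
drive_tool(increments=[[[0.2, -0.102, -0.706, 0, 0.0285], [0.2, -0.102, -0.706, 0, 0.0285]]])

```text
time_s: 25.68
tcp_pos: [0.5595, 0.1829, 0.1329]
eef_rot: [-180.0, -0.2, -150.7]
contact_force: [-0.4, 0.2, 0.0]
gripper_width: 0.0524
gripper_force: 0.0
```

Emit:
drive_tool(increments=[[[0.2, -0.227, -0.676, 0.067, 0.0284], [0.2, -0.227, -0.676, 0.067, 0.0284]]])

```text
time_s: 25.92
tcp_pos: [0.6232, 0.1249, 0.1242]
eef_rot: [-180.0, -0.2, -160.9]
contact_force: [0.4, -0.1, -0.1]
gripper_width: 0.0526
gripper_force: 0.0
```

Emit:
drive_tool(increments=[[[0.2, -0.343, -0.626, 0.13, 0.0285], [0.2, -0.343, -0.626, 0.13, 0.0285], [0.2, -0.343, -0.626, 0.13, 0.0285], [0.2, -0.343, -0.626, 0.13, 0.0285], [0.2, -0.343, -0.626, 0.13, 0.0285]]])

```text
time_s: 26.55
tcp_pos: [0.6856, 0.071, 0.1116]
eef_rot: [180.0, 0.0, -170.9]
contact_force: [0.3, 0.0, 0.2]
gripper_width: 0.0526
gripper_force: 0.0
```

```bash
python3 - <<'E'
from h import *
s=r.get_state(); print(s["tcp_pos"],s["eef_rot"],s["joints"][5])
cm=camera_model("wrist"); im=capture("wrist"); cv2.imwrite("pics/w10raw.png",im[...,::-1])
f=fit(im,cm,"plug",(.6855,.0695),win=45); print(f)
y=[f[1]+90+60*k for k in range(-6,2)]; y=min(y,key=lambda a:abs(a+171)); print(y)
plan([(*f[0],.0135,y,.2,1)])
E
```

```text
[0.68562346 0.07101269 0.11161231] [ 1.79990372e+02  9.77149476e-03 -1.70882200e+02] -102.94292416016005
(array([0.68656022, 0.07027194]), np.float64(-19.49747864514191), np.float64(0.9682496190071106))
-169.4974786451419
[0.2, -0.006, -0.008, 0.819, -0.0039] x 3
end [0.6866 0.0702 0.0135] -169.48
```

Emit:
drive_tool(increments=[[[0.2, -0.006, -0.008, 0.4, -0.0039], [0.2, -0.006, -0.008, 0.7, -0.0039], [0.2, -0.006, -0.008, 0.819, -0.0039], [0.2, -0.006, -0.008, 0.819, -0.0039]]])

```text
time_s: 27.1
tcp_pos: [0.6871, 0.0697, 0.0135]
eef_rot: [-180.0, -0.0, -169.5]
contact_force: [0.4, 1.2, 0.0]
gripper_width: 0.0527
gripper_force: 0.0
```

Emit:
drive_tool(increments=[[[-1, 0, 0, 0, 0], [-1, 0, 0, 0, 0], [-1, 0, 0, 0, 0], [-1, 0, 0, 0, 0]]], squeeze=30)

```text
time_s: 27.6
tcp_pos: [0.6874, 0.0694, 0.0137]
eef_rot: [180.0, 0.1, -169.6]
contact_force: [-1.8, 1.3, 4.3]
gripper_width: 0.0293
gripper_force: 30.0
```

Emit:
drive_tool(increments=[[[-1, 0, 0, -0.45, 0], [-1, 0, 0, -0.95, 0], [-1, 0, 0, -0.95, 0], [-1, 0, 0, -0.95, 0]]])

```text
time_s: 28.1
tcp_pos: [0.6865, 0.0691, 0.1267]
eef_rot: [180.0, -0.0, -169.6]
contact_force: [0.1, 0.4, -2.0]
gripper_width: 0.0295
gripper_force: 30.0
```

```bash
python3 - <<'E'
from h import *
s=r.get_state(); print(s["tcp_pos"],s["eef_rot"])
p=cw(-.046,-.054); print(p)
plan([(*p,.138,-171,-1,1),(*p,.05,-171,-1,1),(*p,.0255,-171,-1,1)])
E
```

```text
[0.68649023 0.06913818 0.12673371] [ 1.79969830e+02 -1.90588154e-02 -1.69611468e+02]
[0.45992488 0.21226764]
[-1, 0.821, 0.757, -0.047, 0.0019] x 3
[-1, 0.83, 0.747, -0.047, 0.002] x 4
[-1, -0.0, -0.0, 0.733, -0.0] x 3
[-1, -0.0, -0.0, 0.205, -0.0] x 2
end [0.4599 0.2123 0.0255] -171.02
```

Emit:
drive_tool(increments=[[[-1, 0.41, 0.38, -0.06, 0.0019], [-1, 0.821, 0.757, -0.06, 0.0019], [-1, 0.821, 0.757, -0.06, 0.0019], [-1, 0.821, 0.757, -0.06, 0.0019]]])

```text
time_s: 28.6
tcp_pos: [0.573, 0.1409, 0.1333]
eef_rot: [-180.0, -0.1, -170.2]
contact_force: [0.7, 0.2, -0.4]
gripper_width: 0.0297
gripper_force: 30.0
```

Emit:
drive_tool(increments=[[[-1, 0.41, 0.37, -0.04, 0.002], [-1, 0.83, 0.747, -0.04, 0.002], [-1, 0.83, 0.747, -0.04, 0.002], [-1, 0.83, 0.747, -0.04, 0.002], [-1, 0.83, 0.747, -0.04, 0.002]]])

```text
time_s: 29.22
tcp_pos: [0.4616, 0.2117, 0.1387]
eef_rot: [-180.0, -0.0, -171.1]
contact_force: [0.6, 0.9, -1.5]
gripper_width: 0.0292
gripper_force: 30.0
```

```bash
python3 - <<'E'
from h import *
s=r.get_state(); print(s["tcp_pos"],s["eef_rot"],s["gripper_width"],s["gripper_force"])
p=cw(-.046,-.054)
plan([(*p,.05,-171,-1,1),(*p,.0255,-171,-1,1)])
E
```

```text
[0.46156861 0.21173916 0.13866188] [-1.79969106e+02 -1.82388329e-02 -1.71057172e+02] 0.029153264341300587 29.982128284937062
[-1, 0.013, 0.006, 0.739, -0.0002] x 3
[-1, -0.0, 0.0, 0.204, 0.0] x 2
end [0.4599 0.2122 0.0255] -170.99
```

Emit:
drive_tool(increments=[[[-1, 0.013, 0.006, 0.35, 0], [-1, 0.013, 0.006, 0.65, 0], [-1, 0.013, 0.006, 0.74, 0], [-1, 0.013, 0.006, 0.74, 0]]])

```text
time_s: 29.72
tcp_pos: [0.4593, 0.2121, 0.0499]
eef_rot: [-179.9, -0.1, -171.0]
contact_force: [0.5, -0.6, -0.7]
gripper_width: 0.0293
gripper_force: 30.0
```

Emit:
drive_tool(increments=[[[-1, 0, 0, 0.1, 0], [-1, 0, 0, 0.2, 0], [-1, 0, 0, 0.2, 0]]])

```text
time_s: 30.1
tcp_pos: [0.4583, 0.2123, 0.0255]
eef_rot: [-180.0, -0.1, -171.0]
contact_force: [-0.2, 0.0, -0.8]
gripper_width: 0.0291
gripper_force: 30.0
```

Emit:
drive_tool(increments=[[[-0.21, 0, 0, 0, 0], [-0.21, 0, 0, 0, 0], [-0.21, 0, 0, 0, 0]]])

```text
time_s: 30.48
tcp_pos: [0.459, 0.213, 0.0266]
eef_rot: [180.0, 0.0, -171.0]
contact_force: [-0.4, -0.3, 0.5]
gripper_width: 0.0346
gripper_force: 0.0
```

Emit:
drive_tool(increments=[[[-0.21, 0, 0, -0.3, 0], [-0.21, 0, 0, -0.9, 0], [-0.21, 0, 0, -0.9, 0], [0.2, 0, 0, -0.9, 0]]])

```text
time_s: 30.98
tcp_pos: [0.459, 0.2131, 0.1352]
eef_rot: [179.9, 0.1, -171.0]
contact_force: [0.0, 0.2, 0.5]
gripper_width: 0.0402
gripper_force: 0.0
```

```bash
python3 - <<'E'
from h import *
s=r.get_state(); print(s["tcp_pos"],s["eef_rot"],s["gripper_width"])
im=capture("wrist"); save("w11.png",im)
E
```

```text
[0.45896984 0.21306328 0.13515299] [ 1.79903525e+02  1.05412997e-01 -1.70996862e+02] 0.04024596333574346
```

View pics/w11.png

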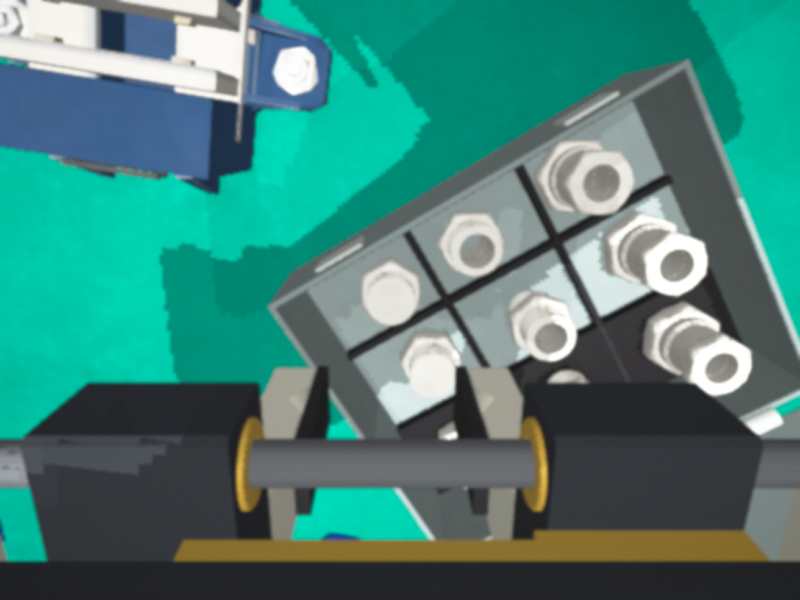

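All four fittings stand in their pockets: plugs at (390,292) and (430,365), nipple at (470,245), union at (585,178). Now I shut the lid by its handle.

```bash
python3 - <<'E'
from h import *
u=np.array([.7683,.6401]); H=np.array([.3656,.2037])+.206*u
B=H+.0695*u; print(H,B)
plan([(.45,.25,.23,-118,0),(.47,.29,.31,-66,0),(*B,.315,-50.2,0,2),(*B,.247,-50.2,0,2)])
L=.206; f=lambda p: np.array([-L*np.cos(p),L*np.sin(p)])
ph=np.concatenate([[1.91],np.arange(1.8,.05,-.1),[.015]]); i=0
while i<len(ph)-1:
    j=min(i+5,len(ph)-1)
    print([[-1,0,*map(float,(-(f(ph[k])-f(ph[i]))/.12).round(3)),0] for k in range(i+1,j+1)]); i=j
E
```

```text
[0.5238698 0.3355606] [0.57726665 0.38004755]
[0, 0.01, 0.16, -0.4, -0.0736] x 3
[0, -0.062, 0.147, -0.4, -0.0736] x 3
[0, -0.373, 0.01, -0.667, -0.1445] x 5
[0, -0.161, -0.561, -0.021, -0.0219] x 2
[0, -0.082, -0.577, -0.02, -0.022] x 4
[0, 0.0, -0.0, 0.566, 0.0] x 4
end [0.5772 0.38   0.247 ] -50.19
[[-1, 0, 0.181, -0.053, 0], [-1, 0, 0.35, -0.084, 0], [-1, 0, 0.521, -0.097, 0], [-1, 0, 0.693, -0.094, 0], [-1, 0, 0.863, -0.073, 0]]
[[-1, 0, 0.167, 0.038, 0], [-1, 0, 0.33, 0.092, 0], [-1, 0, 0.487, 0.162, 0], [-1, 0, 0.636, 0.247, 0], [-1, 0, 0.775, 0.347, 0]]
[[-1, 0, 0.129, 0.113, 0], [-1, 0, 0.246, 0.239, 0], [-1, 0, 0.35, 0.375, 0], [-1, 0, 0.439, 0.522, 0], [-1, 0, 0.514, 0.676, 0]]
[[-1, 0, 0.059, 0.161, 0], [-1, 0, 0.101, 0.327, 0], [-1, 0, 0.127, 0.497, 0], [-1, 0, 0.135, 0.643, 0]]
```

Emit:
drive_tool(increments=[[[0, 0.01, 0.16, -0.4, 0], [0, 0.01, 0.16, -0.4, -0.0736], [0, 0.01, 0.16, -0.4, -0.0736], [0, 0.01, 0.16, -0.4, -0.0736]]])

```text
time_s: 31.52
tcp_pos: [0.4538, 0.2309, 0.1804]
eef_rot: [-180.0, -0.2, -144.3]
contact_force: [-0.1, -0.5, 0.2]
gripper_width: 0.044
gripper_force: 0.0
```

Emit:
drive_tool(increments=[[[0, -0.062, 0.147, -0.4, -0.0736], [0, -0.062, 0.147, -0.4, -0.0736], [0, -0.062, 0.147, -0.4, -0.0736]]])

```text
time_s: 31.9
tcp_pos: [0.4499, 0.2501, 0.2288]
eef_rot: [179.9, -0.1, -117.7]
contact_force: [0.5, -0.2, -1.0]
gripper_width: 0.0436
gripper_force: 0.0
```

Emit:
drive_tool(increments=[[[0, -0.373, 0.01, -0.667, -0.1445], [0, -0.373, 0.01, -0.667, -0.1445], [0, -0.373, 0.01, -0.667, -0.1445], [0, -0.373, 0.01, -0.667, -0.1445], [0, -0.373, 0.01, -0.667, -0.1445]]])

```text
time_s: 32.52
tcp_pos: [0.47, 0.2901, 0.308]
eef_rot: [179.8, -0.1, -65.7]
contact_force: [-0.3, 0.3, -0.5]
gripper_width: 0.0439
gripper_force: 0.0
```

Emit:
drive_tool(increments=[[[0, -0.161, -0.561, -0.021, -0.0219], [0, -0.161, -0.561, -0.021, -0.0219]]])

```text
time_s: 32.78
tcp_pos: [0.5253, 0.3367, 0.3085]
eef_rot: [179.7, -0.1, -58.0]
contact_force: [-0.6, 0.0, -1.4]
gripper_width: 0.0438
gripper_force: 0.0
```

Emit:
drive_tool(increments=[[[0, -0.082, -0.577, -0.02, -0.022], [0, -0.082, -0.577, -0.02, -0.022], [0, -0.082, -0.577, -0.02, -0.022], [0, -0.082, -0.577, -0.02, -0.022]]])

```text
time_s: 33.28
tcp_pos: [0.5769, 0.3797, 0.315]
eef_rot: [180.0, 0.0, -50.2]
contact_force: [-0.4, -0.9, 0.6]
gripper_width: 0.0438
gripper_force: 0.0
```

```bash
python3 - <<'E'
from h import *
s=r.get_state(); print(s["tcp_pos"],s["eef_rot"],s["gripper_width"],s["contact_force"])
cm=camera_model("wrist"); im=capture("wrist"); save("w12.png",im)
print(proj(cm,[[.5773,.38,.254],[.5773-.64*.049,.38+.768*.049,.254],[.5773+.64*.049,.38-.768*.049,.254]])*800/512)
plan([(.5773,.38,.247,-50.2,0,2)])
E
```

```text
[0.57690672 0.37969414 0.31501945] [ 1.79968577e+02  9.89547302e-04 -5.02113473e+01] 0.04377893522705474 [-0.42206236 -0.94670159  0.60272968]
[[389.37391112 333.8480917 ]
 [389.66209213 437.75799453]
 [389.04543369 215.40844369]]
[0, -0.0, -0.004, 0.572, -0.0] x 4
end [0.5773 0.38   0.247 ] -50.2
```

View pics/w12.png

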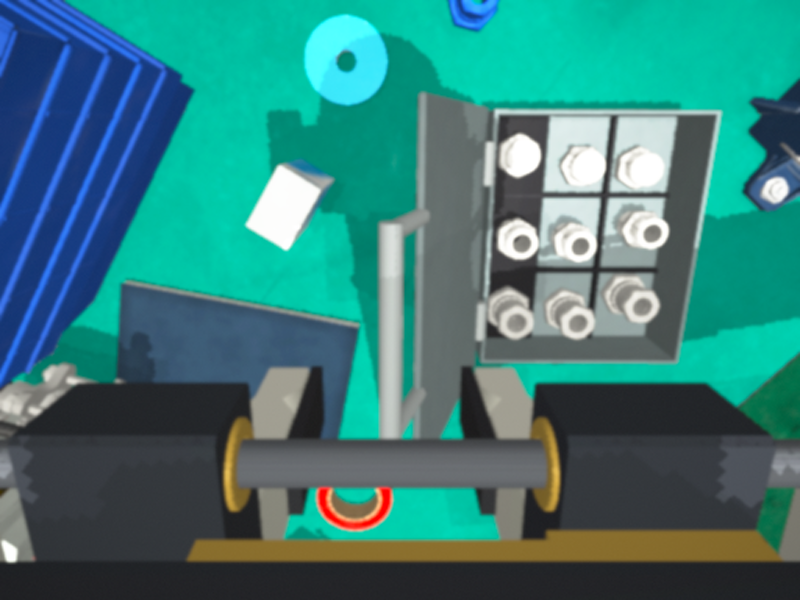

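The bar shows at column 391 as predicted, and all nine pocket and ledge positions look right. I grip the bar and follow the arc back.

Emit:
drive_tool(increments=[[[0, 0, -0.003, 0.3, 0], [0, 0, -0.003, 0.57, 0], [0, 0, -0.003, 0.57, 0]]])

```text
time_s: 33.7
tcp_pos: [0.5762, 0.3792, 0.2452]
eef_rot: [179.8, 0.0, -50.2]
contact_force: [0.5, -0.2, 1.0]
gripper_width: 0.0439
gripper_force: 0.0
```

Emit:
drive_tool(increments=[[[-1, 0, 0, 0, 0], [-1, 0, 0, 0, 0], [-1, 0, 0, 0, 0], [-1, 0, 0, 0, 0], [-1, 0, 0, 0, 0]]], squeeze=12)

```text
time_s: 34.33
tcp_pos: [0.5773, 0.38, 0.2473]
eef_rot: [179.9, -0.0, -50.2]
contact_force: [-5.8, -2.3, 4.0]
gripper_width: 0.0092
gripper_force: 12.0
```

Emit:
drive_tool(increments=[[[-1, 0, 0.181, -0.053, 0], [-1, 0, 0.35, -0.084, 0], [-1, 0, 0.521, -0.097, 0], [-1, 0, 0.693, -0.094, 0], [-1, 0, 0.863, -0.073, 0]]])

```text
time_s: 34.95
tcp_pos: [0.4983, 0.3145, 0.256]
eef_rot: [-179.9, 0.0, -50.2]
contact_force: [-1.7, 1.7, 0.1]
gripper_width: 0.0093
gripper_force: 12.0
```

Emit:
drive_tool(increments=[[[-1, 0, 0.167, 0.038, 0], [-1, 0, 0.33, 0.092, 0], [-1, 0, 0.487, 0.162, 0], [-1, 0, 0.636, 0.247, 0], [-1, 0, 0.775, 0.347, 0]]])

```text
time_s: 35.58
tcp_pos: [0.4265, 0.2549, 0.214]
eef_rot: [-179.9, 0.1, -50.2]
contact_force: [-1.4, 2.0, -1.8]
gripper_width: 0.0091
gripper_force: 12.0
```

Emit:
drive_tool(increments=[[[-1, 0, 0.129, 0.113, 0], [-1, 0, 0.246, 0.239, 0], [-1, 0, 0.35, 0.375, 0], [-1, 0, 0.439, 0.522, 0], [-1, 0, 0.514, 0.676, 0]]])

```text
time_s: 36.2
tcp_pos: [0.3787, 0.215, 0.1323]
eef_rot: [-180.0, 0.1, -50.2]
contact_force: [-2.4, 2.1, 0.9]
gripper_width: 0.0095
gripper_force: 12.0
```

Emit:
drive_tool(increments=[[[-1, 0, 0.059, 0.161, 0], [-1, 0, 0.101, 0.327, 0], [-1, 0, 0.127, 0.497, 0], [-1, 0, 0.135, 0.635, 0], [-1, 0, 0.135, 0.635, 0]]])

```text
time_s: 36.83
tcp_pos: [0.3657, 0.2039, 0.0551]
eef_rot: [179.8, 0.0, -50.2]
contact_force: [-8.6, 2.0, 0.0]
gripper_width: 0.0093
gripper_force: 12.0
```

Emit:
drive_tool(increments=[[[-0.32, 0, 0, 0, 0], [-0.32, 0, 0, 0, 0], [-0.32, 0, 0, 0, 0]]])

```text
time_s: 37.2
tcp_pos: [0.3674, 0.2051, 0.0569]
eef_rot: [-179.9, 0.0, -50.2]
contact_force: [0.5, 0.9, 0.9]
gripper_width: 0.029
gripper_force: 0.0
```

Emit:
drive_tool(increments=[[[-0.32, 0, 0, -0.4, 0], [-0.32, 0, 0, -0.9, 0], [-0.32, 0, 0, -0.9, 0], [-0.32, 0, 0, -0.9, 0]]])

```text
time_s: 37.7
tcp_pos: [0.367, 0.2047, 0.1648]
eef_rot: [-179.9, 0.0, -50.2]
contact_force: [0.2, 0.5, -0.7]
gripper_width: 0.0297
gripper_force: 0.0
```

Emit:
drive_tool(increments=[[[0, -0.8, 0.1, -0.8, 0], [0, -0.8, 0.1, -0.8, 0], [0, -0.8, 0.1, -0.8, 0], [0, -0.8, 0.1, -0.8, 0]]])

```text
time_s: 38.2
tcp_pos: [0.2958, 0.2708, 0.2598]
eef_rot: [179.9, -0.0, -50.1]
contact_force: [0.1, 0.8, -0.8]
gripper_width: 0.0436
gripper_force: 0.0
```

```bash
python3 - <<'E'
from h import *
s=r.get_state(); print(s["tcp_pos"],s["contact_force"])
im=capture("scene"); save("scene2.png",im)
E
```

```text
[0.29581466 0.27083011 0.25976924] [ 0.13832903  0.79440884 -0.81578843]
```

View pics/scene2.png

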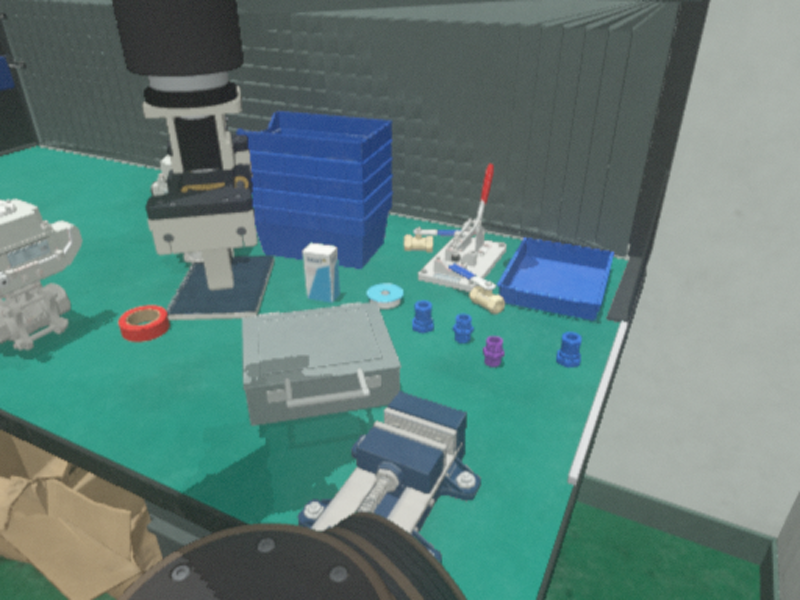

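The lid is shut at (320,350), no loose white fittings remain on the worktop, and the reel, valve and carton are unmoved. I hand the job in.

```bash
python3 -c "
from plant import job
print(job.close_job())"
```

```text
the job is handed in; nothing more can be done
None
```

The job is handed in: I opened the lid, put both plugs, the nipple and the union in empty pockets of their own columns, and shut the lid, leaving the reel, valve and carton where they were.

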